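Pack the gauge kit and stack its cover tray

TASK

Pack the gauge kit: lay the larger of the two ring gauges in front of the robot (not the pair at the back under the shelf) in the round pocket of the kit tray, the V-block upright in the square pocket and the double-ended plug gauge in the long slot, each down on the pocket floor. Then stack the cover tray on the loaded kit tray so that all four corner pins enter its corner sockets and it sits level and fully down on the posts. The smaller ring, the spacer and the marker do not belong to the kit: leave them where they lie.

Things in the scene. Friction and masses are not known exactly. Their poses are not given: they have to be found in the camera images.
- kit_tray: Fixed kit tray, 159 x 196 mm (x, y), black insert. Origin: centre of underside. Insert top z 10, rim 12, pocket floors z 4 (mm). Pocket centres (x, y): round, 72 across, (22, 42); square, 54, (22, -44); slot, 38 in x, 124 in y, (-50, 0). Corner posts 22 square at (+-65, +-85), tops z 40, each with a tapered pin, 10 thick at the root, 3 at the tip (z 54).
- cover_tray: Loose grey tray, 156 x 196 mm (x, y), 0.4 kg. Origin: centre of underside. Black corner feet at (+-65, +-85) mm with 14 mm square through-holes; rim to z 25. Aluminium carrying bar along y at x = 0: 12 thick, 100 long, z 34 to 48, legs at y +-44, floor below it z 11. Stacked, its origin is 40 mm above the kit tray's; either way round fits.
- ring_large: The larger ring gauge, which belongs to the kit: plain steel ring lying flat, 62 mm outside, 20 mm high, grooved round the outside. Origin: centre of its underside, z up along the bore.
- v_block: V-block: ground steel block, 40 mm in x, 44 mm in y, 34 mm high, with a V groove along x in its top. Origin: centre of its underside, z up. Flat sides 44 mm apart along y to grasp. It fits the square pocket in any quarter turn.
- plug_gauge: Double-ended plug gauge: black hexagonal handle with a bright steel cylinder at each end, 112 mm long in x, 27 mm wide, 24 mm high as it lies. Origin: middle of its length, at the underside; x along its length, z up. The handle reaches from x = -38 to 26 mm. Either end may lie either way in the slot.
- ring_small: The smaller ring gauge, same shape as the larger but 53 mm outside and 18 mm high. Does not belong to the kit. Origin: centre of its underside. Its bore is solid to touch: only the outside counts.
- spacer: Turned steel spacer, a plain ring, 32 mm outside, 13 mm high. Does not belong to the kit. Origin: centre of its underside. Its bore is solid to touch: only the outside counts.
- felt_marker: Marker pen lying on its side, 134 mm long in y, 15 mm thick, grey with a black cap. Does not belong to the kit. Origin: middle of its underside.

How it is judged:
On the way:
1. The larger ring gauge, the V-block and the plug gauge lie in their pockets, let go, while the cover tray is still off (x of ring_large in the frame of kit_tray between 0.012 and 0.032 m and y of ring_large in the frame of kit_tray between 0.032 and 0.052 m and z of ring_large in the frame of kit_tray between 0.0005 and 0.0075 m and angle between each of ring_large, v_block's own z axis and vertical below 0.12 rad and x of v_block in the frame of kit_tray between 0.012 and 0.032 m and y of v_block in the frame of kit_tray between -0.054 and -0.034 m and z of v_block in the frame of kit_tray between 0.0005 and 0.0075 m and x of plug_gauge in the frame of kit_tray between -0.062 and -0.038 m and y of plug_gauge in the frame of kit_tray between -0.012 and 0.012 m and z of plug_gauge in the frame of kit_tray between -0.003 and 0.013 m and angle between the x axis of plug_gauge and the y axis of kit_tray, either way round below 0.2 rad and contact force between the fingers and ring_large below 0.05 N and contact force between the fingers and v_block below 0.05 N and contact force between the fingers and plug_gauge below 0.05 N and horizontal distance between cover_tray and kit_tray above 0.1 m), for 0.2 s.
At the end, for the whole second after the job is handed in: Ring and V-block within 10 mm of their pocket centres, plug gauge within 12 mm (0.2 rad), all down on the floor; cover tray on the posts: 5 mm in plan, 3 mm in height, level to 0.04 rad, aligned to 0.06 rad; all at rest; small ring, spacer and marker within 30 mm of their start (x of ring_large in the frame of kit_tray between 0.012 and 0.032 m and y of ring_large in the frame of kit_tray between 0.032 and 0.052 m and z of ring_large in the frame of kit_tray between 0.0005 and 0.0075 m and angle between each of ring_large, v_block's own z axis and vertical below 0.12 rad and x of v_block in the frame of kit_tray between 0.012 and 0.032 m and y of v_block in the frame of kit_tray between -0.054 and -0.034 m and z of v_block in the frame of kit_tray between 0.0005 and 0.0075 m and x of plug_gauge in the frame of kit_tray between -0.062 and -0.038 m and y of plug_gauge in the frame of kit_tray between -0.012 and 0.012 m and z of plug_gauge in the frame of kit_tray between -0.003 and 0.013 m and angle between the x axis of plug_gauge and the y axis of kit_tray, either way round below 0.2 rad and horizontal distance between cover_tray and kit_tray below 0.005 m and angle between the x axis of cover_tray and the x axis of kit_tray, either way round below 0.06 rad and angle between cover_tray's own z axis and vertical below 0.04 rad and z of cover_tray in the frame of kit_tray between 0.037 and 0.043 m and linear speed of each of ring_large, v_block, plug_gauge, cover_tray below 0.02 m/s and distance of each of ring_small, spacer, felt_marker from where it was at the start of the episode below 0.03 m); the robot touches nothing.
It also fails if it takes over 96 s, if anything falls off the work surface, if the arm or the gripper's body presses on something with over 40 N, if the wrist force passes 120 N, or if a joint passes its speed limit or range.

ROBOT

A 7-joint arm with a two-finger parallel gripper is mounted at the origin on a cart in front of the work surface, level with it; the furniture and walls round the work are solid. World frame = base frame: x ahead of the robot, y to its left, z up, the work surface at z = 0. Lengths are in m, angles in rad, forces in N, time in s.
With the tool pointing down it reaches from about 0.35 to 0.775 m from the base axis. Payload 3.1 kg.
Tool frame: the origin (TCP) lies midway between the tips of the shut fingers; the grasp point (between the pads) lies 19 mm behind it (manip.hold_point_z is the distance from the TCP to the grasp point, in m); z points along the fingers, y is the direction in which the jaws open and shut (so a half turn about z gives the same grasp; the last joint's range is limited). The gripper opens to 85 mm and grips with 20 to 120 N. Pads are 22 mm wide; open, the fingers measure 114 mm over their backs; the gripper's body (76 mm by 85 mm) begins 54 mm behind the grasp point. The pads swing forward as they close: fully open they stand 13 mm farther back than shut.
Start: joints at [-1.304, 0.311, 0.014, 1.512, -0.004, 1.319, -0.027], TCP at [0.167, 0.524, 0.231] pointing down, gripper open.
Joint ranges: [-2.7, 2.7], [-0.3, 1.91], [-1.27, 1.3], [0.12, 2.57], [-1.44, 4.58], [0.2, 2.03], [-3.05, 3.05]. Speed limits (rad/s): [2.79, 2.79, 3.14, 3.14, 3.14, 3.14, 3.14].

INTERFACE

Orientations are given as [roll, pitch, yaw] about the fixed x, y, z axes, in that order (R = Rz(yaw) Ry(pitch) Rx(roll)).
In Python, from rig import manip gives the robot as it stands. The module is installed in compiled form; this text tells all that it offers.
- The arm moves only by the tool jog_arm, never from a script. Its argument "commands" is a list of rows, each a list of 3 entries, a list of its own where there are three numbers: the shift along the world's x, y, z in cm, then the turn, a rotation vector about the world's x, y, z in rad, then the opening, from -1 (shut) to 1 (fully open). In form: [[[dx, dy, dz], [wx, wy, wz], gripper], ...]. A call has 1 to 8 rows; each row is the pose to reach, as a shift and turn from the pose commanded when the call began; what a row does not reach only later rows make up. A row lasts 1/12 s, in which the tool goes at most 41.7 mm and 7.16 degrees, less where a joint would pass 70% of its speed; a pose out of reach is approached as far as the arm can. A call with a gripper value outside its range is refused whole. The fingers move at their own pace and stop on an object; "force" is the grip in N (left out, the last holds). Time passes only in rows, so rows that repeat a pose let the fingers close. It gives the time, the measured TCP pose, the force and the opening at its end, in the units of the state.
- manip.sense(): the state, without advancing time (a new reading comes with each control period).
- manip.get_image(name): name is "side" or "top"; returns the picture (384x512x3 uint8, red, green, blue); there is no depth.
- manip.camera_params(name): a dict with "intrinsics" (3x3 intrinsics, pixels), "R" (3x3) and "t" (3): a world point X has camera coordinates R X + t. Camera axes: x right, y down, z forward; pixel columns grow to the right and rows downward; lengths in m; the calibration is good to about 2 mm. A picture is of the moment at which its call begins. camera_params takes no time and is no camera call.
- manip.sign_off(): hands the job in, once; it reports no verdict.
The state is a dict: "t": time; "joint_pos": joint angles; "qvel": joint speeds; "tau": joint torques, N m; "tool_pos": TCP position; "orientation": TCP orientation; "contact_force": force on the tool from outside, world axes, zero at the start; "torque": the same for the moment, N m; "gripper_width": opening from 0.0 (shut) to 1.0 (fully open).
Only numpy, scipy, OpenCV 4.12 (cv2) and the standard library are available. Lean on these libraries where they do the work, as an engineer would, in place of code of your own. Each camera call takes 0.05 s, during which the arm holds its last target.

## Working session

There is one attempt and no reset: what is moved stays moved. The work goes in short steps, Python scripts to look and compute and a tool call to move; the robot and the scene stay as the last step left them, time stands still between calls to the robot, and variables do not carry over. Pictures are saved under pics/ and viewed, and the job is handed in when it is done.

Besides the shell and the picture viewer there is one more tool, called as name(argument=value, ...), one argument or row to a line, values as JSON. jog_arm: Moves the arm, as the interface text tells. Its arguments: {"type":"object","properties":{"commands":{"type":"array","items":{"type":"array"}},"force":{"type":"number"}},"required":["commands"]}

```bash
mkdir -p pics
python3 - <<'E'
from rig import manip
import cv2
s=manip.sense();print(s)
for n in("top","side"):
    im=manip.get_image(n);cv2.imwrite(f"pics/{n}0.png",im[:,:,::-1])
    p=manip.camera_params(n);print(n,p)
E
```

```text
{'t': 0.0, 'joint_pos': array([-1.30370998,  0.31170149,  0.0139744 ,  1.5130167 , -0.00439131,
        1.31919874, -0.02719845]), 'qvel': array([-3.09940428e-06, -1.41208246e-03,  2.34046982e-03,  1.36039909e-03,
       -7.03413551e-04,  1.37943011e-03,  1.14056054e-03]), 'tau': array([ 6.45782911e-04, -3.79911017e+01,  1.46165388e-01, -2.30593121e+01,
        1.22121186e-02,  1.33376868e-02,  2.16721890e-05]), 'tool_pos': array([0.1669128 , 0.52331555, 0.23025059]), 'orientation': array([-3.13930105e+00,  9.73402133e-05,  2.83290385e+00]), 'contact_force': array([0.29744665, 0.24027418, 0.00959491]), 'torque': array([0.04691313, 0.02961117, 0.02983475]), 'gripper_width': 1.0019781347094674}
top {'intrinsics': array([[459.22295321,   0.        , 256.93203317],
       [  0.        , 459.22295321, 193.0190302 ],
       [  0.        ,   0.        ,   1.        ]]), 'R': array([[ 0.02096592, -0.99975967, -0.00640512],
       [-0.99362167, -0.02012636, -0.11095454],
       [ 0.11079896,  0.00869053, -0.99380484]]), 't': array([-0.07583608,  0.51271197,  1.10414598])}
side {'intrinsics': array([[422.68109672,   0.        , 252.01692359],
       [  0.        , 422.68109672, 187.13223245],
       [  0.        ,   0.        ,   1.        ]]), 'R': array([[ 0.97004896, -0.24182199, -0.02295933],
       [-0.17374355, -0.62467685, -0.7613094 ],
       [ 0.1697592 ,  0.74249643, -0.64798215]]), 't': array([-0.50508175,  0.07690567,  1.04741714])}
```

View pics/top0.png

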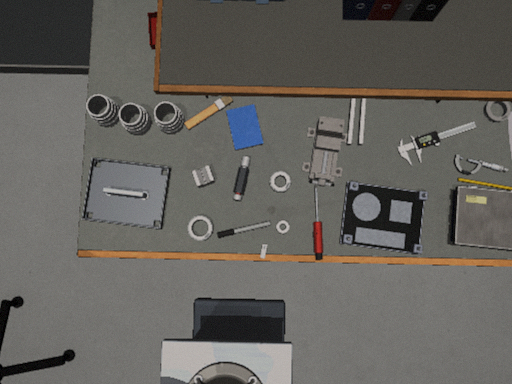

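View pics/side0.png

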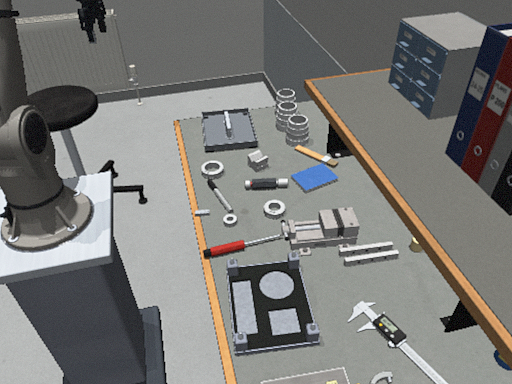

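The top view shows the cover tray at (127,193), large ring (201,228), V-block (203,176), plug (242,178), small ring (280,181), marker (244,229), spacer (283,227) and kit tray (382,217). I'll zoom in to measure.

```bash
cat > h.py <<'E'
import numpy as np, cv2
from rig import manip
P={n:manip.camera_params(n) for n in("top","side")}
def proj(n,X):
    p=P[n];c=np.atleast_2d(X)@p["R"].T+p["t"];q=c@p["intrinsics"].T;return q[:,:2]/q[:,2:]
def back(n,uv,z):
    p=P[n];d=p["R"].T@np.linalg.inv(p["intrinsics"])@np.array([uv[0],uv[1],1.]);o=-p["R"].T@p["t"]
    return o+d*(z-o[2])/d[2]
def crop(im,x0,y0,x1,y1,s,name):
    cv2.imwrite(name,cv2.resize(im[y0:y1,x0:x1,::-1],None,fx=s,fy=s,interpolation=cv2.INTER_CUBIC))
E
python3 - <<'E'
from h import *
im=cv2.imread("pics/top0.png")[:,:,::-1]
crop(im,75,150,235,265,5,"pics/a.png")
crop(im,175,145,305,250,6,"pics/b.png")
crop(im,330,170,440,260,7,"pics/c.png")
E
```

```text
(no output)
```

View pics/a.png

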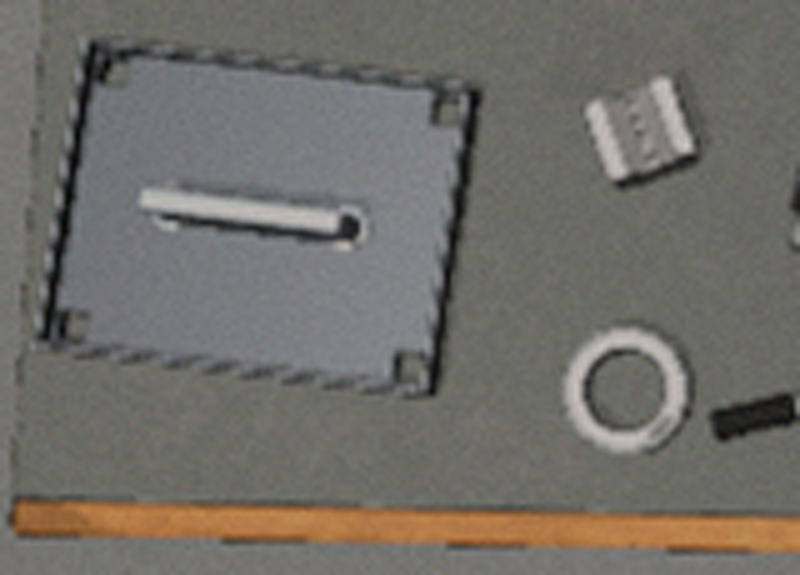

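View pics/b.png

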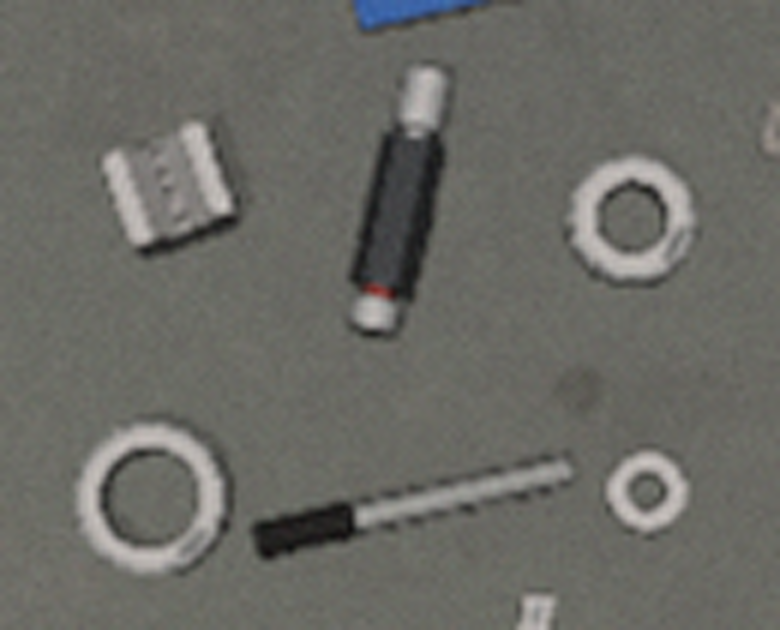

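View pics/c.png

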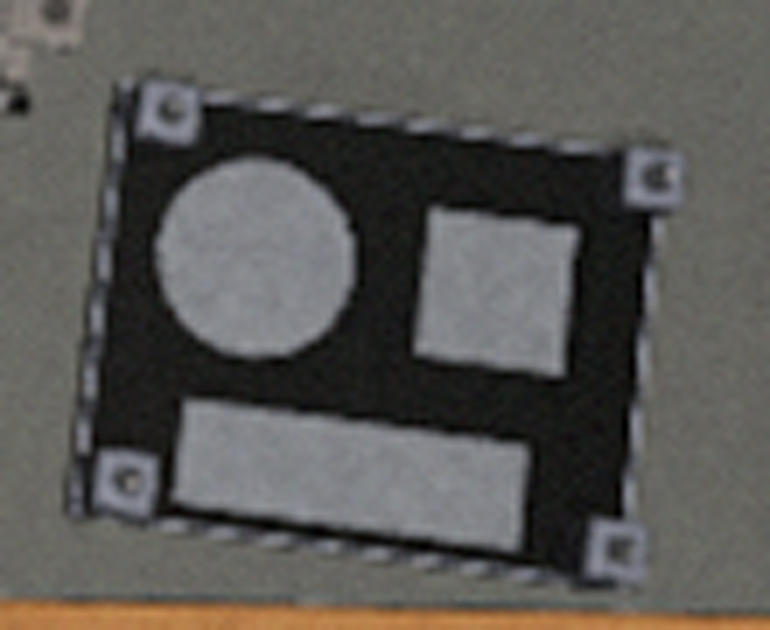

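```bash
cat > m.py <<'E'
from h import *
def C(x,y,s,x0,y0): return ((x+.5)/s-.5+x0,(y+.5)/s-.5+y0)
def rigid(A,B):
    a=A.mean(0);b=B.mean(0);H=(A-a).T@(B-b);th=np.arctan2(H[0,1]-H[1,0],H[0,0]+H[1,1])
    R=np.array([[np.cos(th),-np.sin(th)],[np.sin(th),np.cos(th)]]);t=b-R@a
    return t,th,np.linalg.norm(A@R.T+t-B,axis=1)
E
python3 - <<'E'
from m import *
for n in P: print(n,-P[n]["R"].T@P[n]["t"])
# tray posts tops
c=[(168,110),(655,178),(126,482),(615,550)]
B=np.array([back("top",C(x,y,7,330,170),.040)[:2] for x,y in c])
A=np.array([(65,85),(65,-85),(-65,85),(-65,-85)])/1e3
print("tray posts",rigid(A,B))
c=[(428,207),(580,228),(565,376),(415,356)]
B=np.array([back("top",C(x,y,7,330,170),.010)[:2] for x,y in c])
A=np.array([(49,-17),(49,-71),(-5,-71),(-5,-17)])/1e3
print("square",rigid(A,B))
c=[(183,399),(530,442),(520,550),(172,502)]
B=np.array([back("top",C(x,y,7,330,170),.010)[:2] for x,y in c])
A=np.array([(-31,62),(-31,-62),(-69,-62),(-69,62)])/1e3
print("slot",rigid(A,B))
print("round",back("top",C(257,257,7,330,170),.010))
# cover: rim outer corners z25
c=[(88,40),(480,90),(433,393),(42,343)]
B=np.array([back("top",C(x,y,5,75,150),.020)[:2] for x,y in c])
A=np.array([(78,98),(78,-98),(-78,-98),(-78,98)])/1e3
print("cover rim",rigid(A,B))
e=[np.array(back("top",C(x,y,5,75,150),.048)[:2]) for x,y in[(140,197),(365,222)]]
print("bar",(e[0]+e[1])/2,np.linalg.norm(e[0]-e[1]),np.arctan2(*(e[0]-e[1])[::-1]))
# rings
im=cv2.imread("pics/top0.png");g=cv2.cvtColor(im,cv2.COLOR_BGR2GRAY)
for nm,(x0,y0,x1,y1),z in[("large",(184,212,216,244),.02),("small",(266,168,295,195),.018),("spacer",(274,219,291,235),.013)]:
    big=cv2.resize(g[y0:y1,x0:x1],None,fx=8,fy=8,interpolation=cv2.INTER_CUBIC)
    m=(big>140).astype(np.uint8);cs,_=cv2.findContours(m,cv2.RETR_EXTERNAL,cv2.CHAIN_APPROX_NONE)
    k=max(cs,key=cv2.contourArea);(cx,cy),ax,an=cv2.fitEllipse(k)
    X=back("top",C(cx,cy,8,x0,y0),z);D=(X[2]*0+1);print(nm,X,np.array(ax)/8/459*(1.09-z)*1e3)
c=[(103,158),(203,122),(235,206),(140,247)]
B=np.array([back("top",C(x,y,6,175,145),.034)[:2] for x,y in c])
print("V",B,B.mean(0),[np.linalg.norm(B[i]-B[(i+1)%4]) for i in range(4)],[np.arctan2(*(B[i]-B[(i+1)%4])[::-1]) for i in range(4)])
e=[np.array(back("top",C(x,y,6,175,145),.014)[:2]) for x,y in[(428,66),(373,332)]]
print("plug",(e[0]+e[1])/2,np.linalg.norm(e[0]-e[1]),np.arctan2(*(e[0]-e[1])[::-1]))
E
```

```text
top [ 0.38869347 -0.07509444  1.1537076 ]
side [ 0.3255072  -0.85180217  0.72566027]
tray posts (array([ 0.46185729, -0.37763685]), np.float64(-0.1188804544718185), array([0.00017257, 0.00015643, 0.00063977, 0.0006532 ]))
square (array([ 0.46087126, -0.37746986]), np.float64(-0.11124825778761503), array([0.00032442, 0.00052483, 0.00035594, 0.00057184]))
slot (array([ 0.46214508, -0.3767327 ]), np.float64(-0.1093049903420427), array([0.00077043, 0.00044298, 0.00035857, 0.00079022]))
round [ 0.4884409 -0.3384887  0.01     ]
cover rim (array([0.50940169, 0.25887608]), np.float64(-0.10411005448206295), array([0.00232563, 0.00236688, 0.00145384, 0.00175142]))
bar [0.50920079 0.25475611] 0.11054958271159111 1.4802549643314524
large [0.42692929 0.07507862 0.02      ] [54.26713952 56.66764797]
small [ 0.54757388 -0.1211651   0.018     ] [44.34307748 46.42957979]
spacer [ 0.43399004 -0.13007832  0.013     ] [29.08025229 30.10317054]
V [[0.56516761 0.09675253]
 [0.58098683 0.05607238]
 [0.54632299 0.04178516]
 [0.52857722 0.08021648]] [0.55526366 0.06870664] [np.float64(0.04364769856941231), np.float64(0.03749275391009797), np.float64(0.04233058881310192), np.float64(0.0401534270985)] [np.float64(1.941669701205493), np.float64(0.3909493534440652), np.float64(-1.1382118747400933), np.float64(-2.7171405546226763)]
plug [ 0.55377932 -0.02527345] 0.1144854053818142 -0.17743165693939866
```

jog_arm(
  commands=[
    [[26,-44.8,-12],[0,0,-1.377],1],
    [[26,-44.8,-12],[0,0,-1.377],1],
    [[26,-44.8,-12],[0,0,-1.377],1],
    [[26,-44.8,-12],[0,0,-1.377],1],
    [[26,-44.8,-12],[0,0,-1.377],1],
    [[26,-44.8,-12],[0,0,-1.377],1],
    [[26,-44.8,-12],[0,0,-1.377],1],
    [[26,-44.8,-12],[0,0,-1.377],1],
  ],
  force=60,
)

```text
t: 0.77
tool_pos: [0.3304, 0.2411, 0.1555]
orientation: [-3.141, -0.0, 1.827]
contact_force: [0.9, 0.8, 0.9]
gripper_width: 1.002
```

jog_arm(
  commands=[
    [[9.65,-16.6,-5],[0,0,-0.371],1],
    [[9.65,-16.6,-5],[0,0,-0.371],1],
    [[9.65,-16.6,-5],[0,0,-0.371],1],
    [[9.65,-16.6,-5],[0,0,-0.371],1],
    [[9.65,-16.6,-5],[0,0,-0.371],1],
    [[9.65,-16.6,-5],[0,0,-0.371],1],
    [[9.65,-16.6,-5],[0,0,-0.371],1],
  ],
)

```text
t: 1.35
tool_pos: [0.4266, 0.075, 0.1055]
orientation: [-3.14, 0.001, 1.456]
contact_force: [-1.5, 0.7, 0.2]
gripper_width: 1.0
```

Run:
```python
from h import *
im=manip.get_image("top");crop(im,170,150,310,260,5,"pics/d.png")
im=manip.get_image("side");crop(im,150,110,310,250,4,"pics/e.png")
s=manip.sense();print(s["tool_pos"],s["orientation"],s["t"])
print(proj("top",s["tool_pos"]),proj("side",s["tool_pos"]))
```

```text
[0.42596856 0.07813061 0.10584675] [-3.14043943e+00 -4.03251672e-04  1.46291579e+00] 1.45
[[193.01864272 226.42170145]] [[208.87999869 138.9280827 ]]
```

View pics/d.png

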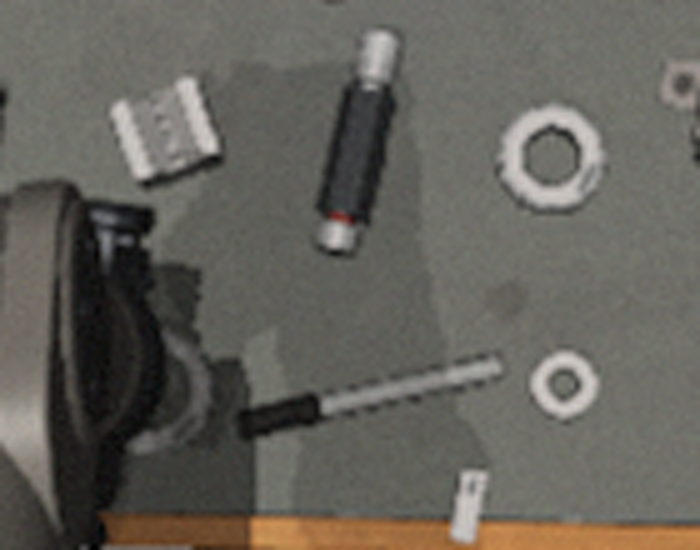

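View pics/e.png

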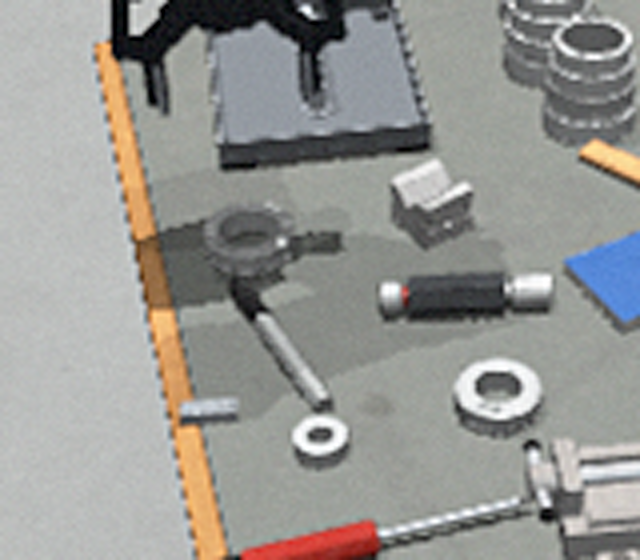

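jog_arm(
  commands=[
    [[0,0,-3],[0,0,0],1],
    [[0,0,-6],[0,0,0],1],
    [[0,0,-8],[0,0,0],1],
    [[0,0,-9.2],[0,0,0],1],
    [[0,0,-9.8],[0,0,0],1],
    [[0,0,-10.1],[0,0,0],1],
    [[0,0,-10.2],[0,0,0],1],
    [[0,0,-10.2],[0,0,0],1],
  ],
)

```text
t: 2.12
tool_pos: [0.4272, 0.078, 0.0047]
orientation: [3.14, -0.001, 1.463]
contact_force: [-0.2, -0.4, 0.6]
gripper_width: 1.002
```

jog_arm(
  commands=[
    [[0,0,0],[0,0,0],0.0],
    [[0,0,0],[0,0,0],0.0],
    [[0,0,0],[0,0,0],0.0],
    [[0,0,0],[0,0,0],0.0],
    [[0,0,0],[0,0,0],0.0],
    [[0,0,0],[0,0,0],0.0],
  ],
  force=60,
)

```text
t: 2.62
tool_pos: [0.4271, 0.0775, 0.0056]
orientation: [3.141, -0.002, 1.461]
contact_force: [-3.7, -0.1, 9.8]
gripper_width: 0.683
```

jog_arm(
  commands=[
    [[0,0,2],[0,0,0],0.0],
    [[0,0,5],[0,0,0],0.0],
    [[0,0,9],[0,0,0],0.0],
    [[0,0,12],[0,0,0],0.0],
    [[0,0,12],[0,0,0],0.0],
  ],
)

```text
t: 3.03
tool_pos: [0.4317, 0.0779, 0.13]
orientation: [3.129, -0.006, 1.462]
contact_force: [1.8, -0.2, -1.3]
gripper_width: 0.682
```

Run:
```python
from h import *
im=manip.get_image("side");crop(im,150,70,310,210,4,"pics/f.png")
s=manip.sense();print(s["tool_pos"],s["orientation"],s["t"],s["contact_force"],s["gripper_width"])
```

```text
[0.42953859 0.07779408 0.12722835] [ 3.13404753 -0.00421666  1.46193854] 3.0833 [-0.23818441 -0.00635451 -1.58252556] 0.6783142954855123
```

View pics/f.png

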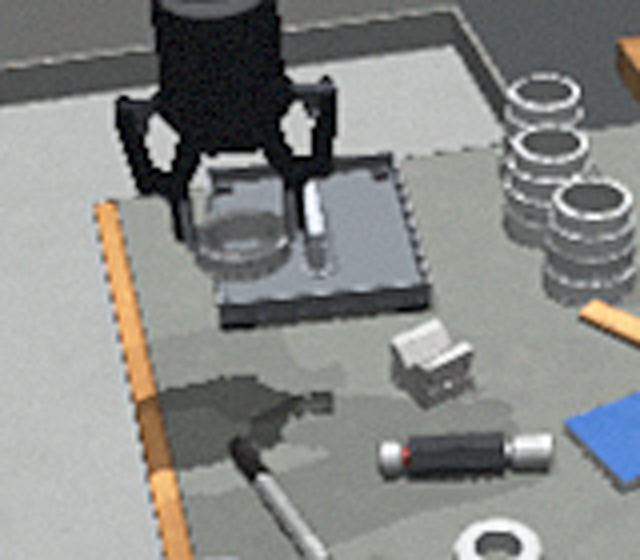

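jog_arm(
  commands=[
    [[0.6,-4,0],[0,0,0],0],
    [[1.2,-8,0],[0,0,0],0],
    [[1.8,-12,0],[0,0,0],0],
    [[2.4,-16,0],[0,0,0],0],
    [[3,-20,0],[0,0,0],0],
    [[3.6,-24,0],[0,0,0],0],
    [[4.2,-28,0],[0,0,0],0],
    [[4.8,-32,0],[0,0,0],0],
  ],
)

```text
t: 3.75
tool_pos: [0.4731, -0.2438, 0.1218]
orientation: [-3.138, -0.002, 1.462]
contact_force: [1.1, 0.3, -1.4]
gripper_width: 0.686
```

jog_arm(
  commands=[
    [[0.5,-3.5,0],[0,0,0],0],
    [[1.0,-6.5,0],[0,0,0],0],
    [[1.3,-8.5,0],[0,0,0],0],
    [[1.4,-9.4,0],[0,0,0],0],
    [[1.4,-9.4,0],[0,0,0],0],
    [[1.4,-9.4,0],[0,0,0],0],
    [[1.4,-9.4,0],[0,0,0],0],
  ],
)

```text
t: 4.33
tool_pos: [0.4888, -0.3338, 0.123]
orientation: [-3.14, -0.003, 1.464]
contact_force: [0.3, -0.0, -2.4]
gripper_width: 0.68
```

Run:
```python
from h import *
im=manip.get_image("side");crop(im,200,190,360,360,4,"pics/g.png")
s=manip.sense();print(s["tool_pos"],s["orientation"],s["t"],s["contact_force"],s["gripper_width"])
```

```text
[ 0.48903797 -0.33380321  0.12332074] [-3.14054033e+00 -2.96453593e-03  1.46488833e+00] 4.3833 [ 0.43939291 -0.56063809 -2.19737588] 0.6779009876157185
```

View pics/g.png

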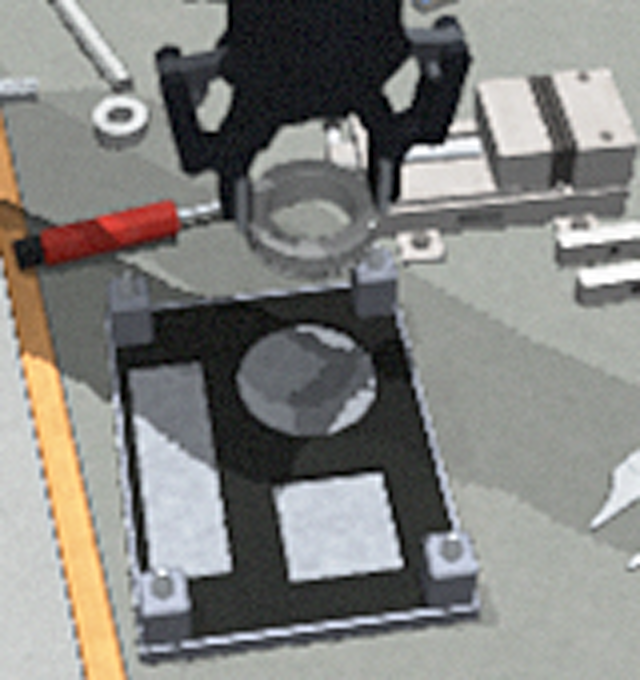

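Run:
```python
from h import *
im=cv2.imread("pics/g.png")
def circ(cx,cy,z,r,col):
    a=np.linspace(0,2*np.pi,60);X=np.c_[cx+r*np.cos(a),cy+r*np.sin(a),np.full(60,z)]
    q=(proj("side",X)-[200,190])*4+1.5
    cv2.polylines(im,[np.int32(q.round())],True,col,1)
circ(.4884,-.3384,.010,.036,(0,0,255))
for z in(.118,.138):circ(.489,-.3364,z,.031,(0,255,0))
cv2.imwrite("pics/g2.png",im[100:500])
```

```text
(no output)
```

View pics/g2.png

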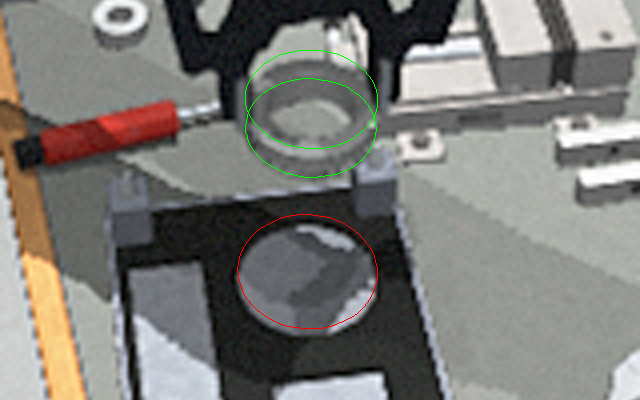

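Run:
```python
from m import *
im=cv2.imread("pics/side0.png")[:,:,::-1]
crop(im,215,245,335,365,6,"pics/i.png")
```

```text
(no output)
```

View pics/i.png

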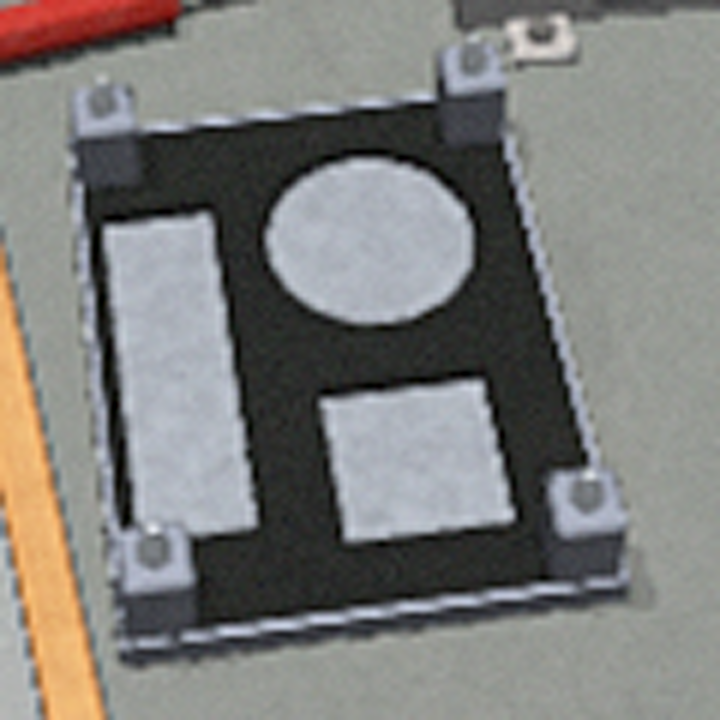

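```bash
python3 - <<'E'
from m import *
f=lambda l,z:np.array([back("side",C(x,y,6,215,245),z)[:2] for x,y in l])
A=np.array([(65,85),(65,-85),(-65,85),(-65,-85)])/1e3
print(rigid(A,f([(472,63),(588,501),(103,104),(156,559)],.04)))
A=np.array([(49,-17),(-5,-17),(49,-71),(-5,-71)])/1e3
B=np.r_[f([(487,380),(320,397)],.004),f([(515,520),(345,543)],.010)]
print(rigid(A,B))
# large ring, small ring in side0
E
python3 - <<'E'
from m import *
im=cv2.imread("pics/side0.png")
def circ(cx,cy,z,r,col,s=6,o=(190,150)):
    a=np.linspace(0,2*np.pi,60);X=np.c_[cx+r*np.cos(a),cy+r*np.sin(a),np.full(60,z)]
    q=(proj("side",X)-o)*s+s/2-.5
    cv2.polylines(big,[np.int32(q.round())],True,col,1)
big=cv2.resize(im[150:250,190:310],None,fx=6,fy=6,interpolation=cv2.INTER_CUBIC)
for z in(0,.02):circ(.4269,.0751,z,.031,(0,255,0))
for z in(0,.018):circ(.5476,-.1212,z,.0265,(0,255,0))
for z in(0,.013):circ(.434,-.13,z,.016,(0,255,0))
cv2.imwrite("pics/j.png",big)
E
```

```text
(array([ 0.46098474, -0.38060353]), np.float64(-0.11667881817329018), array([0.00082738, 0.00081694, 0.00143972, 0.00142201]))
(array([ 0.4616974 , -0.38036131]), np.float64(-0.1395242278360627), array([0.00103986, 0.00073892, 0.00065348, 0.00134588]))
```

View pics/j.png

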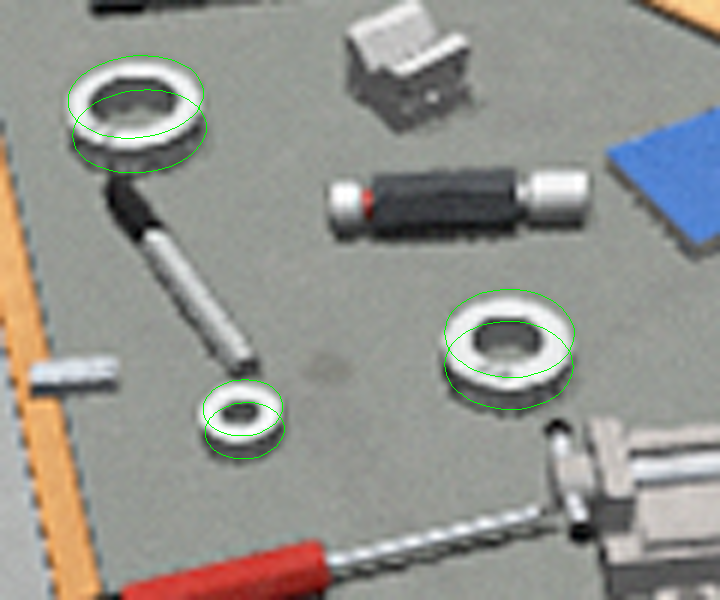

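jog_arm(
  commands=[
    [[-0.05,-0.3,-3],[0,0,0],0],
    [[-0.05,-0.3,-6],[0,0,0],0],
    [[-0.05,-0.3,-8],[0,0,0],0],
    [[-0.05,-0.3,-9.2],[0,0,0],0],
    [[-0.05,-0.3,-10],[0,0,0],0],
    [[-0.05,-0.3,-10.5],[0,0,0],0],
    [[-0.05,-0.3,-10.9],[0,0,0],0],
    [[-0.05,-0.3,-10.9],[0,0,0],0],
  ],
)

```text
t: 5.05
tool_pos: [0.4886, -0.3399, 0.0154]
orientation: [3.141, 0.0, 1.462]
contact_force: [0.2, 0.0, -2.0]
gripper_width: 0.675
```

Run:
```python
from h import *
im=manip.get_image("side");crop(im,200,190,360,360,4,"pics/k.png")
s=manip.sense();print(s["tool_pos"],s["orientation"],s["t"],s["contact_force"],s["gripper_width"])
```

```text
[ 0.48869731 -0.34017587  0.01583357] [3.14030330e+00 6.47754741e-04 1.46208833e+00] 5.1 [ 0.07790812 -0.0427346  -1.44338451] 0.6790275363053928
```

View pics/k.png

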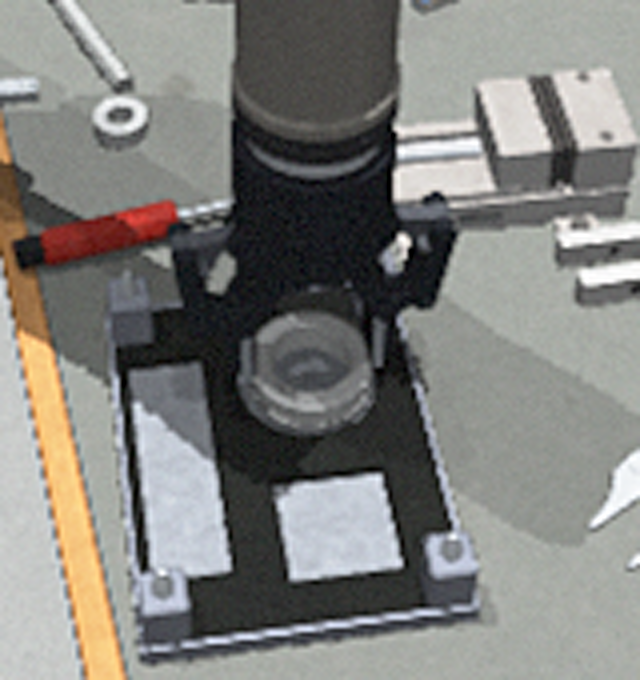

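jog_arm(
  commands=[
    [[-0.05,0.3,0],[0,0,0],0],
    [[-0.05,0.3,0],[0,0,0],0],
    [[-0.05,0.3,0],[0,0,0],0],
    [[-0.05,0.3,-0.3],[0,0,0],0],
    [[-0.05,0.3,-0.5],[0,0,0],0],
    [[-0.05,0.3,-0.5],[0,0,0],0],
  ],
)

```text
t: 5.6
tool_pos: [0.4878, -0.337, 0.01]
orientation: [3.141, 0.0, 1.462]
contact_force: [0.2, -0.4, -2.0]
gripper_width: 0.683
```

Run:
```python
from h import *
im=manip.get_image("side");crop(im,200,190,360,360,4,"pics/l.png")
s=manip.sense();print(s["tool_pos"],s["orientation"],s["t"],s["contact_force"],s["gripper_width"])
```

```text
[ 0.48767766 -0.33691223  0.00996053] [3.14150917e+00 3.94130376e-05 1.46174621e+00] 5.65 [-0.03679528 -0.24282788 -1.69360923] 0.681406316645978
```

View pics/l.png

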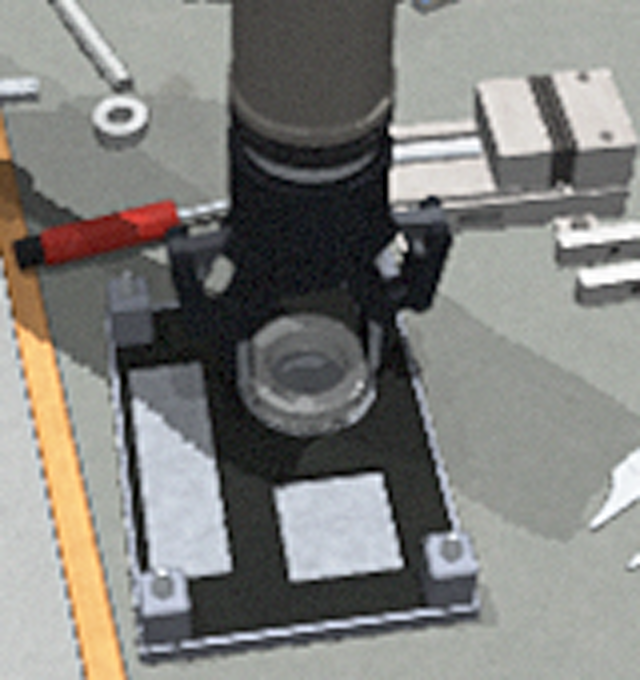

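jog_arm(
  commands=[
    [[0,0,0],[0,0,0],1],
    [[0,0,0],[0,0,0],1],
    [[0,0,0],[0,0,0],1],
    [[0,0,0.5],[0,0,0],1],
    [[0,0,3],[0,0,0],1],
    [[0,0,6],[0,0,0],1],
    [[0,0,10],[0,0,0],1],
    [[0,0,12],[0,0,0],1],
  ],
)

```text
t: 6.32
tool_pos: [0.4891, -0.3388, 0.1351]
orientation: [3.136, 0.003, 1.461]
contact_force: [1.5, -0.2, 1.0]
gripper_width: 1.002
```

jog_arm(
  commands=[
    [[0.65,4,0],[0,0,-0.12],1],
    [[1.3,8,0],[0,0,-0.24],1],
    [[1.95,12,0],[0,0,-0.36],1],
    [[2.6,16,0],[0,0,-0.48],1],
    [[3.3,20,0],[0,0,-0.6],1],
    [[3.9,24,0],[0,0,-0.72],1],
    [[4.5,28,0],[0,0,-0.84],1],
    [[5.2,32,0],[0,0,-0.96],1],
  ],
)

```text
t: 6.98
tool_pos: [0.5396, -0.0153, 0.1309]
orientation: [3.142, -0.001, 0.496]
contact_force: [1.1, -0.2, -0.2]
gripper_width: 0.998
```

Run:
```python
from h import *
im=manip.get_image("side");crop(im,200,190,360,360,4,"pics/n.png")
im=manip.get_image("top");crop(im,330,170,440,260,7,"pics/n2.png")
s=manip.sense();print(s["tool_pos"],s["orientation"],s["t"],s["contact_force"],s["gripper_width"],s["joint_pos"])
```

```text
[ 0.54119446 -0.00501066  0.1294781 ] [-3.13603581e+00 -2.86701665e-03  5.16943896e-01] 7.0833 [ 0.68704046 -0.03201755 -0.52128564] 1.0006985558150814 [-0.66366608  0.48977931  0.89556636  1.71184013 -0.42183105  1.14504586
 -0.69986557]
```

View pics/n2.png

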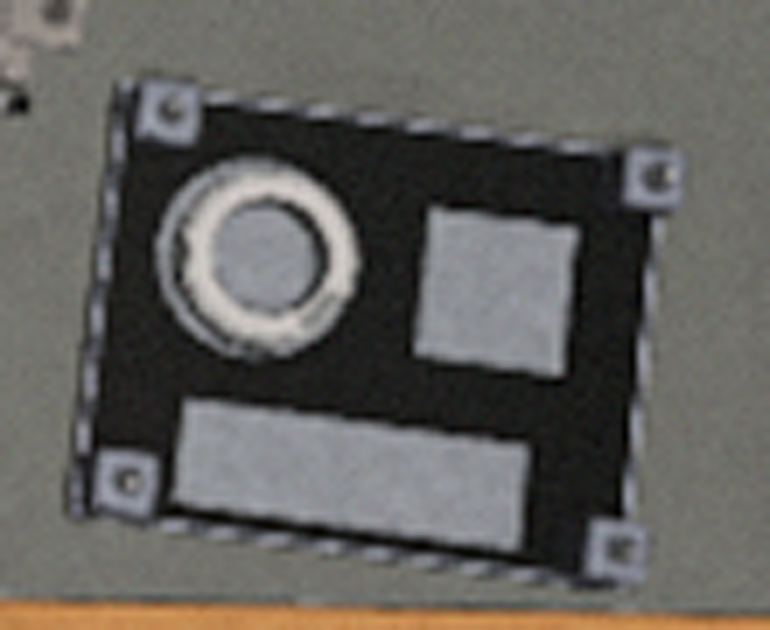

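jog_arm(
  commands=[
    [[0.8,4,-1],[0,0,-0.097],1],
    [[1.4,7.5,-2],[0,0,-0.097],1],
    [[1.5,8.5,-3],[0,0,-0.097],1],
    [[1.5,8.5,-4],[0,0,-0.097],1],
    [[1.5,8.5,-4],[0,0,-0.097],1],
    [[1.5,8.5,-4],[0,0,-0.097],1],
    [[1.5,8.5,-4],[0,0,-0.097],1],
  ],
)

```text
t: 7.67
tool_pos: [0.5549, 0.0653, 0.0909]
orientation: [3.14, -0.001, 0.402]
contact_force: [-0.3, -0.7, -0.3]
gripper_width: 1.001
```

Run:
```python
from h import *
im=manip.get_image("side");crop(im,170,90,330,220,5,"pics/o.png")
s=manip.sense();print(s["tool_pos"],s["orientation"],s["t"],s["joint_pos"])
```

```text
[0.55507831 0.06552686 0.09107697] [ 3.14046460e+00 -1.22044999e-03  4.02106248e-01] 7.7167 [-0.76216086  0.57534075  0.88009569  1.70789547 -0.49121467  1.09332567
 -0.89763519]
```

View pics/o.png

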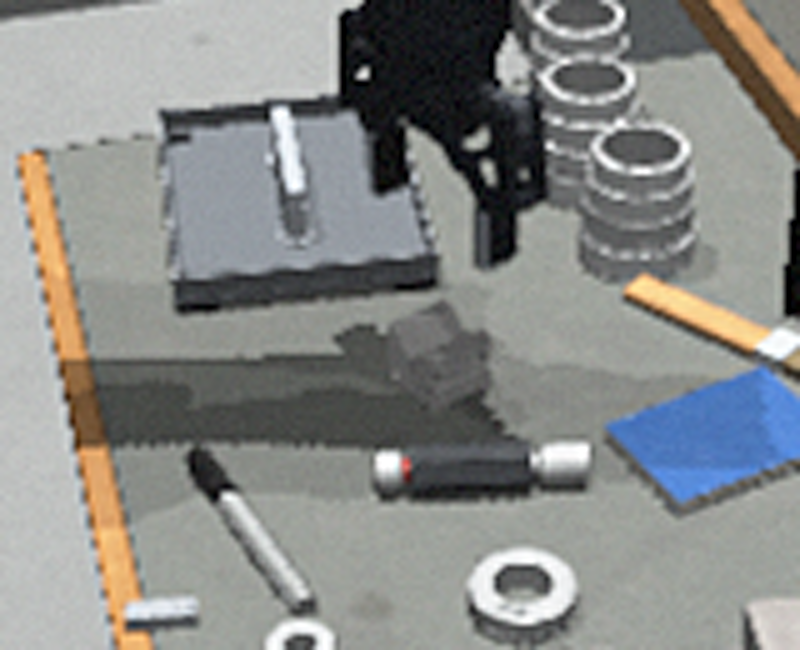

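jog_arm(
  commands=[
    [[0,0.27,-2],[0,0,0],1],
    [[0,0.27,-4],[0,0,0],1],
    [[0,0.27,-6],[0,0,0],1],
    [[0,0.27,-7.3],[0,0,0],1],
    [[0,0.27,-8],[0,0,0],1],
    [[0,0.27,-8.3],[0,0,0],1],
    [[0,0.27,-8.3],[0,0,0],1],
    [[0,0.27,-8.3],[0,0,0],1],
  ],
)

```text
t: 8.38
tool_pos: [0.5555, 0.0703, 0.008]
orientation: [3.141, -0.002, 0.405]
contact_force: [-0.9, -0.4, -0.4]
gripper_width: 1.001
```

jog_arm(
  commands=[
    [[0,0,0],[0,0,0],-0.2],
    [[0,0,0],[0,0,0],-0.2],
    [[0,0,0],[0,0,0],-0.2],
    [[0,0,0],[0,0,0],-0.2],
    [[0,0,0],[0,0,0],-0.2],
    [[0,0,0],[0,0,0],-0.2],
    [[0,0,0],[0,0,0],-0.2],
    [[0,0,0],[0,0,0],-0.2],
  ],
  force=60,
)

```text
t: 9.05
tool_pos: [0.5557, 0.0703, 0.0081]
orientation: [3.141, -0.002, 0.405]
contact_force: [0.6, -1.6, 5.6]
gripper_width: 0.5
```

jog_arm(
  commands=[
    [[0,0,2],[0,0,0],-0.2],
    [[0,0,5],[0,0,0],-0.2],
    [[0,0,9],[0,0,0],-0.2],
    [[-0.3,-2,12],[0,0,-0.05],-0.2],
    [[-0.9,-6,12],[0,0,-0.15],-0.2],
    [[-1.5,-10,12],[0,0,-0.25],-0.2],
    [[-2.1,-14,12],[0,0,-0.35],-0.2],
    [[-2.8,-18,12],[0,0,-0.45],-0.2],
  ],
)

```text
t: 9.72
tool_pos: [0.525, -0.1096, 0.1259]
orientation: [-3.14, 0.003, -0.048]
contact_force: [1.0, 0.4, -3.9]
gripper_width: 0.5
```

jog_arm(
  commands=[
    [[-0.6,-4,0],[0,0,-0.07],-0.2],
    [[-1.2,-8,0],[0,0,-0.07],-0.2],
    [[-1.9,-12,0],[0,0,-0.07],-0.2],
    [[-2.5,-16,0],[0,0,-0.07],-0.2],
    [[-3.1,-20,0],[0,0,-0.07],-0.2],
    [[-3.7,-24,0],[0,0,-0.07],-0.2],
    [[-4.3,-28,0],[0,0,-0.07],-0.2],
    [[-4.8,-30.5,0],[0,0,-0.07],-0.2],
  ],
)

```text
t: 10.38
tool_pos: [0.4753, -0.4182, 0.1254]
orientation: [3.14, 0.003, -0.119]
contact_force: [-0.4, -1.6, -3.2]
gripper_width: 0.499
```

jog_arm(
  commands=[
    [[-0.15,-1,0],[0,0,0],-0.2],
    [[-0.15,-1,0],[0,0,0],-0.2],
    [[-0.15,-1,0],[0,0,0],-0.2],
    [[-0.15,-1,0],[0,0,0],-0.2],
    [[-0.15,-1,0],[0,0,0],-0.2],
  ],
)

```text
t: 10.8
tool_pos: [0.4786, -0.4213, 0.1262]
orientation: [-3.139, 0.0, -0.111]
contact_force: [0.5, 0.0, -3.2]
gripper_width: 0.503
```

Run:
```python
from h import *
im=manip.get_image("side");crop(im,200,210,360,370,4,"pics/p.png")
s=manip.sense();print(s["tool_pos"],s["orientation"],s["t"],s["contact_force"],s["gripper_width"],s["joint_pos"])
```

```text
[ 0.47856256 -0.42172037  0.1264608 ] [-3.13927559e+00  1.75124430e-04 -1.11015312e-01] 10.85 [-0.36608621 -0.26155835 -3.45089925] 0.5030343171094647 [ 0.13804779  0.72329779  0.95068766  1.42616743 -0.59528658  1.2968014
 -0.55166661]
```

View pics/p.png

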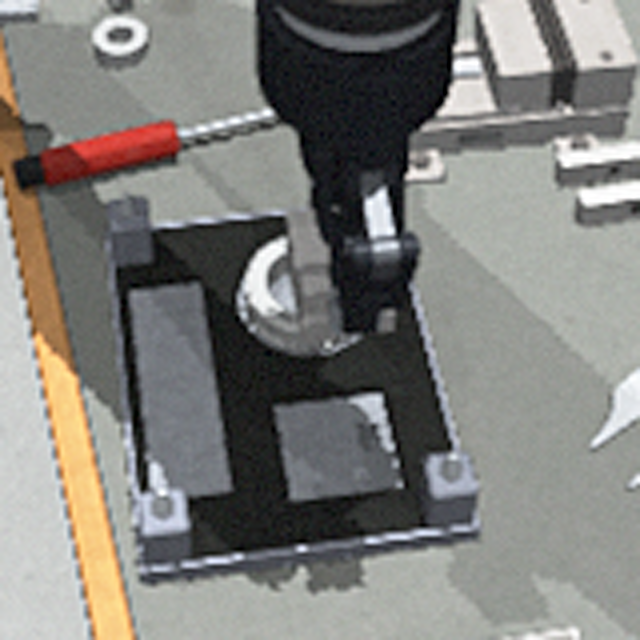

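```bash
cat >> h.py <<'E'
def box(im,n,cx,cy,z0,z1,lx,ly,yaw,o,s,col=(0,255,0)):
    c,sn=np.cos(yaw),np.sin(yaw)
    for z in(z0,z1):
        X=np.array([(cx+c*a-sn*b,cy+sn*a+c*b,z) for a,b in((lx/2,ly/2),(-lx/2,ly/2),(-lx/2,-ly/2),(lx/2,-ly/2))])
        q=(proj(n,X)-o)*s+s/2-.5
        cv2.polylines(im,[np.int32(q.round())],True,col,1)
E
python3 - <<'E'
from h import *
im=cv2.imread("pics/p.png")
box(im,"side",.4786,-.4217,.118,.152,.040,.044,-.111,(200,210),4)
box(im,"side",.4783,-.4253,.004,.010,.054,.054,-.116,(200,210),4,(0,0,255))
cv2.imwrite("pics/p2.png",cv2.resize(im[150:550,80:480],None,fx=1.5,fy=1.5))
E
```

```text
(no output)
```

View pics/p2.png

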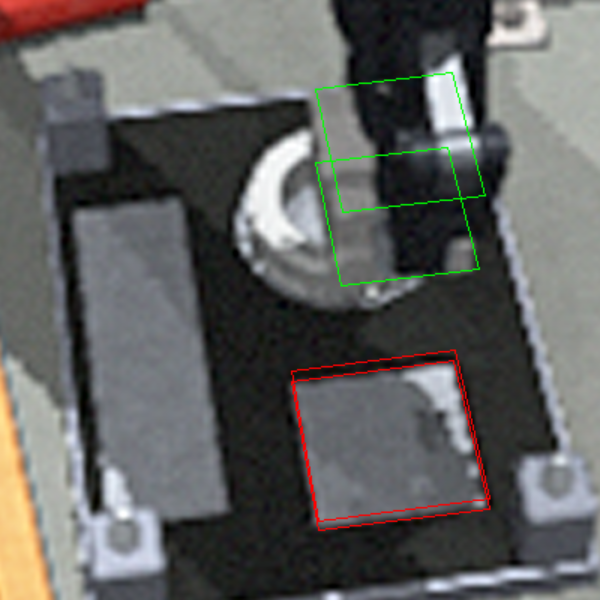

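jog_arm(
  commands=[
    [[0,-0.25,-2],[0,0,0],-0.2],
    [[0,-0.25,-4],[0,0,0],-0.2],
    [[0,-0.25,-6.5],[0,0,0],-0.2],
    [[0,-0.25,-8.5],[0,0,0],-0.2],
    [[0,-0.25,-9.7],[0,0,0],-0.2],
    [[0,-0.25,-10.2],[0,0,0],-0.2],
    [[0,-0.25,-10.2],[0,0,0],-0.2],
    [[0,-0.25,-10.2],[0,0,0],-0.2],
  ],
)

```text
t: 11.52
tool_pos: [0.4778, -0.4272, 0.0261]
orientation: [3.14, -0.001, -0.114]
contact_force: [-0.3, 0.1, -3.6]
gripper_width: 0.499
```

Run:
```python
from h import *
im=manip.get_image("side")[:,:,::-1]
s=manip.sense();p=s["tool_pos"];print(p,s["orientation"],s["t"],s["contact_force"],s["gripper_width"])
im=cv2.resize(im[250:350,230:350],None,fx=6,fy=6,interpolation=cv2.INTER_CUBIC)
cv2.imwrite("pics/q0.png",im)
box(im,"side",p[0],p[1],p[2]-.008,p[2]+.026,.040,.044,-.111,(230,250),6)
box(im,"side",.4783,-.4253,.004,.010,.054,.054,-.116,(230,250),6,(0,0,255))
cv2.imwrite("pics/q.png",im)
```

```text
[ 0.47792394 -0.42774332  0.02664978] [ 3.13961709e+00 -2.00373649e-03 -1.14009021e-01] 11.5667 [ 0.86925411 -0.63357001 -3.26372471] 0.5021165652820062
```

View pics/q.png

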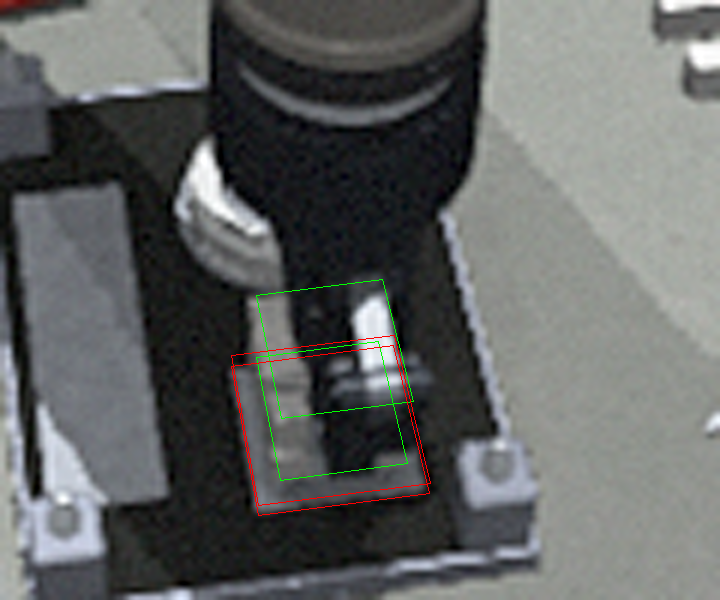

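jog_arm(
  commands=[
    [[0,0.15,0],[0,0,0],-0.2],
    [[0,0.15,0],[0,0,0],-0.2],
    [[0,0.15,-0.5],[0,0,0],-0.2],
    [[0,0.15,-0.9],[0,0,0],-0.2],
    [[0,0.15,-1.2],[0,0,0],-0.2],
    [[0,0.15,-1.35],[0,0,0],-0.2],
    [[0,0.15,-1.35],[0,0,0],-0.2],
  ],
)

```text
t: 12.15
tool_pos: [0.477, -0.4251, 0.0121]
orientation: [-3.141, 0.0, -0.115]
contact_force: [-1.5, 2.1, 2.3]
gripper_width: 0.499
```

Run:
```python
from h import *
im=manip.get_image("side")[:,:,::-1]
s=manip.sense();p=s["tool_pos"];print(p,s["orientation"],s["t"],s["contact_force"],s["gripper_width"])
im=cv2.resize(im[250:350,230:350],None,fx=6,fy=6,interpolation=cv2.INTER_CUBIC)
cv2.imwrite("pics/r.png",im)
```

```text
[ 0.47703117 -0.42509478  0.01212665] [-3.14065725e+00  5.65800501e-05 -1.14490015e-01] 12.2 [-1.1719986   2.77542576  2.69964316] 0.5005620400835563
```

View pics/r.png

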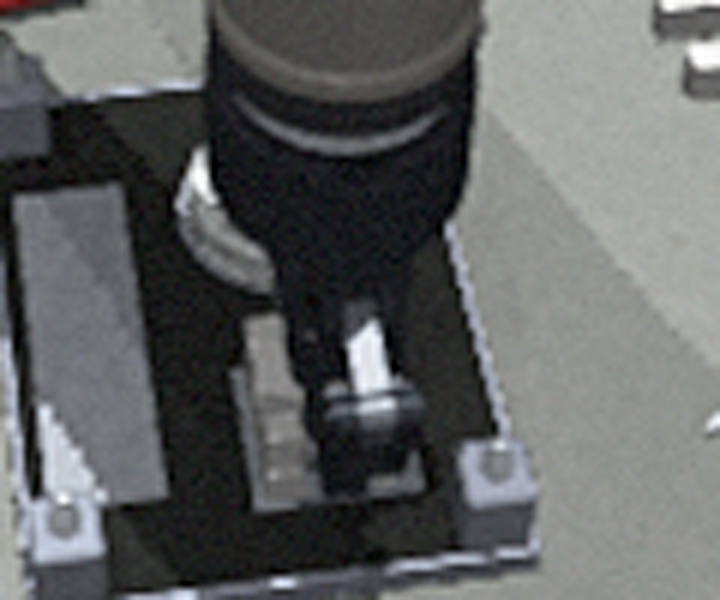

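jog_arm(
  commands=[
    [[0,0,0],[0,0,0],0.35],
    [[0,0,0],[0,0,0],0.35],
    [[0,0,0],[0,0,0],0.35],
    [[0,0,0.5],[0,0,0],0.35],
    [[0,0,3],[0,0,0],0.35],
    [[0,0,6],[0,0,0],0.35],
    [[0,0,10],[0,0,0],0.35],
    [[0,0,12],[0,0,0],0.35],
  ],
)

```text
t: 12.87
tool_pos: [0.4779, -0.4277, 0.1366]
orientation: [3.137, -0.005, -0.115]
contact_force: [0.3, -0.6, 1.0]
gripper_width: 0.677
```

jog_arm(
  commands=[
    [[0.75,4,0],[0,0,-0.06],0.2],
    [[1.5,8,0],[0,0,-0.06],0.2],
    [[2.3,12,0],[0,0,-0.06],0.2],
    [[3.0,16,0],[0,0,-0.06],0.2],
    [[3.8,20,0],[0,0,-0.06],0.2],
    [[4.6,24,0],[0,0,-0.06],0.2],
    [[5.3,28,0],[0,0,-0.06],0.2],
    [[6.1,32,0],[0,0,-0.06],0.2],
  ],
)

```text
t: 13.53
tool_pos: [0.5384, -0.1036, 0.1322]
orientation: [-3.141, -0.001, -0.175]
contact_force: [0.9, -0.2, -0.5]
gripper_width: 0.601
```

jog_arm(
  commands=[
    [[0.75,4,-1],[0,0,0],0.2],
    [[1.5,7,-2],[0,0,0],0.2],
    [[1.5,7.8,-3],[0,0,0],0.2],
    [[1.5,7.8,-3.5],[0,0,0],0.2],
    [[1.5,7.8,-3.5],[0,0,0],0.2],
    [[1.5,7.8,-3.5],[0,0,0],0.2],
    [[1.5,7.8,-3.5],[0,0,0],0.2],
  ],
)

```text
t: 14.12
tool_pos: [0.5531, -0.0306, 0.0976]
orientation: [3.14, -0.002, -0.179]
contact_force: [-0.1, -0.6, 0.2]
gripper_width: 0.602
```

Run:
```python
from h import *
im=manip.get_image("top");a=cv2.resize(im[170:260,330:440,::-1],None,fx=5,fy=5,interpolation=cv2.INTER_CUBIC)
cv2.imwrite("pics/s.png",a)
im=manip.get_image("side");crop(im,170,110,330,230,5,"pics/s2.png")
s=manip.sense();print(s["tool_pos"],s["orientation"],s["t"],s["contact_force"],s["gripper_width"],s["joint_pos"])
print((proj("side",s["tool_pos"])-[170,110])*5)
```

```text
[ 0.55331265 -0.02980526  0.09756638] [ 3.14123210e+00 -1.74579409e-03 -1.78331511e-01] 14.2167 [-0.15280467  0.05162846 -0.25274323] 0.5952226363042313 [-0.6818857   0.62164695  1.03432674  1.71750916 -0.58228899  1.14296149
 -1.22610448]
[[483.38592903 235.78407626]]
```

View pics/s.png

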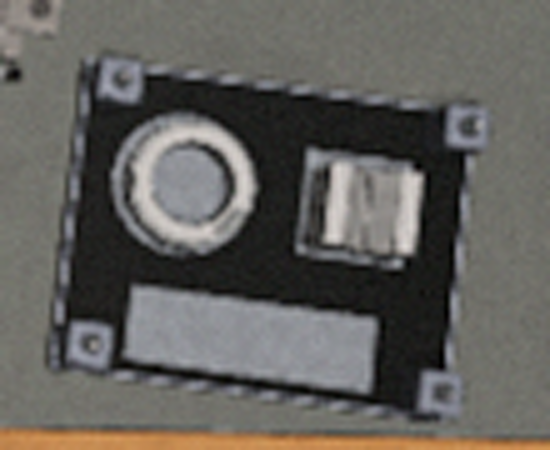

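View pics/s2.png

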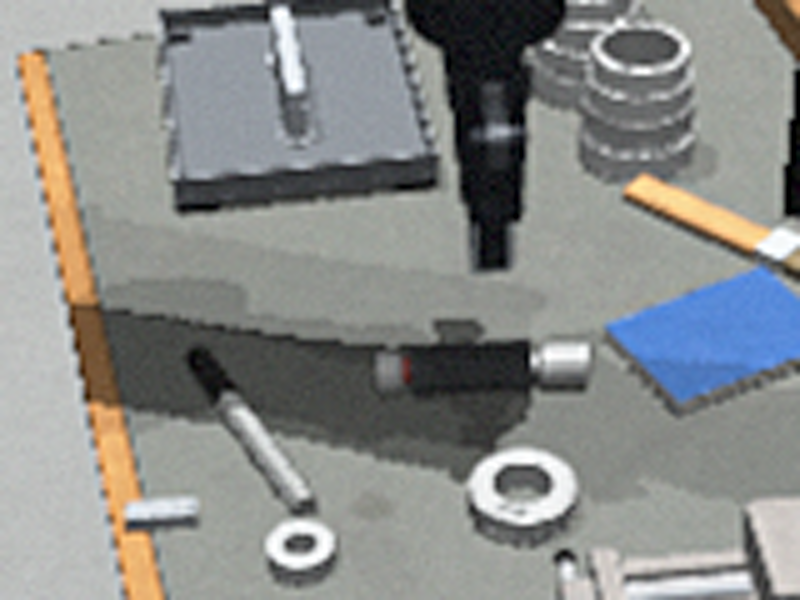

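The V-block sits in the square pocket and the ring in the round one. Next I'll grasp the plug gauge.

jog_arm(
  commands=[
    [[0,0.25,-2],[0,0,0],0.2],
    [[0,0.25,-4],[0,0,0],0.2],
    [[0,0.25,-6],[0,0,0],0.2],
    [[0,0.25,-7.8],[0,0,0],0.2],
    [[0,0.25,-8.7],[0,0,0],0.2],
    [[0,0.25,-9.05],[0,0,0],0.2],
    [[0,0.25,-9.05],[0,0,0],0.2],
    [[0,0.25,-9.05],[0,0,0],0.2],
  ],
)

```text
t: 14.88
tool_pos: [0.5539, -0.0255, 0.007]
orientation: [3.141, -0.002, -0.175]
contact_force: [-0.7, 0.4, 0.1]
gripper_width: 0.6
```

Run:
```python
from h import *
im=manip.get_image("side");crop(im,230,150,330,220,7,"pics/u.png")
s=manip.sense();print(s["tool_pos"],s["orientation"],s["t"],s["contact_force"])
print((proj("side",s["tool_pos"])-[230,150])*7)
```

```text
[ 0.55416741 -0.0254327   0.00732431] [-3.14147356e+00 -2.35195523e-03 -1.74938866e-01] 14.9333 [ 0.7450155  -0.08160121  0.52436815]
[[255.94065617 235.92914841]]
```

View pics/u.png

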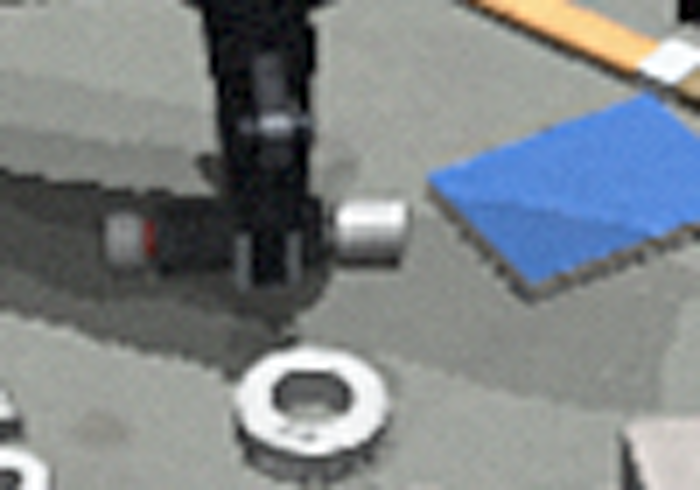

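Fingers straddle the handle about mid-length. I'll close and lift.

jog_arm(
  commands=[
    [[0,0,0],[0,0,0],-0.9],
    [[0,0,0],[0,0,0],-0.9],
    [[0,0,0],[0,0,0],-0.9],
    [[0,0,0],[0,0,0],-0.9],
    [[0,0,0],[0,0,0],-0.9],
    [[0,0,0],[0,0,0],-0.9],
    [[0,0,0],[0,0,0],-0.9],
  ],
  force=80,
)

```text
t: 15.52
tool_pos: [0.5539, -0.0252, 0.0075]
orientation: [-3.141, -0.002, -0.175]
contact_force: [-0.9, -0.7, 5.3]
gripper_width: 0.277
```

jog_arm(
  commands=[
    [[0,0,2],[0,0,0],-0.9],
    [[0,0,5],[0,0,0],-0.9],
    [[0,0,9],[0,0,0],-0.9],
    [[-0.6,-2.5,12],[0,0,0.12],-0.9],
    [[-1.5,-6,12],[0,0,0.24],-0.9],
    [[-2.5,-9.5,12],[0,0,0.36],-0.9],
    [[-3.5,-13,12],[0,0,0.48],-0.9],
    [[-4.5,-16.5,12],[0,0,0.6],-0.9],
  ],
)

```text
t: 16.18
tool_pos: [0.5074, -0.1909, 0.1264]
orientation: [-3.142, -0.001, 0.432]
contact_force: [0.7, 0.0, -2.0]
gripper_width: 0.276
```

jog_arm(
  commands=[
    [[-1.8,-3.4,0],[0,0,0.125],-0.9],
    [[-3.6,-6.8,0],[0,0,0.25],-0.9],
    [[-5.4,-10.2,0],[0,0,0.375],-0.9],
    [[-7.2,-13.6,0],[0,0,0.5],-0.9],
    [[-9,-17,0],[0,0,0.625],-0.9],
    [[-9.7,-18.3,0],[0,0,0.75],-0.9],
    [[-9.7,-18.3,0],[0,0,0.875],-0.9],
    [[-9.7,-18.3,0],[0,0,1.0],-0.9],
  ],
)

```text
t: 16.85
tool_pos: [0.4089, -0.3749, 0.1261]
orientation: [-3.141, 0.001, 1.425]
contact_force: [0.3, 0.3, -2.1]
gripper_width: 0.278
```

jog_arm(
  commands=[
    [[0,0,-1],[0,0,0.03],-0.9],
    [[0,0,-2],[0,0,0.03],-0.9],
    [[0,0,-3],[0,0,0.03],-0.9],
    [[0,0,-3],[0,0,0.03],-0.9],
    [[0,0,-3],[0,0,0.03],-0.9],
    [[0,0,-3],[0,0,0.03],-0.9],
  ],
)

```text
t: 17.35
tool_pos: [0.4112, -0.3728, 0.096]
orientation: [-3.141, 0.0, 1.454]
contact_force: [0.2, -1.1, -2.7]
gripper_width: 0.277
```

Run:
```python
from h import *
im=manip.get_image("side");crop(im,200,200,340,360,5,"pics/v.png")
s=manip.sense();print(s["tool_pos"],s["orientation"],s["t"],s["contact_force"],s["joint_pos"])
```

```text
[ 0.41133627 -0.37308217  0.09635521] [3.14123719e+00 6.52962273e-04 1.45360894e+00] 17.4 [-0.3314491  -0.39456105 -1.64803938] [ 0.22343229  0.49664228  0.66620723  1.70695124 -0.34452496  1.05744685
  0.88521071]
```

View pics/v.png

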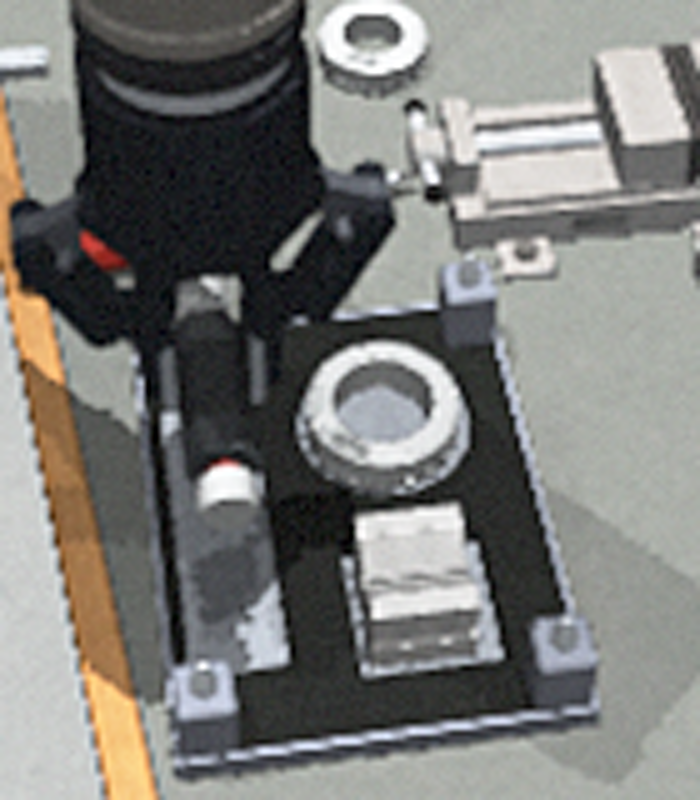

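jog_arm(
  commands=[
    [[0,0,-2],[0,0,0],-0.9],
    [[0,0,-4],[0,0,0],-0.9],
    [[0,0,-5.5],[0,0,0],-0.9],
    [[0,0,-6.3],[0,0,0],-0.9],
    [[0,0,-6.8],[0,0,0],-0.9],
    [[0,0,-6.8],[0,0,0],-0.9],
    [[0,0,-6.8],[0,0,0],-0.9],
  ],
)

```text
t: 17.98
tool_pos: [0.4116, -0.3735, 0.0288]
orientation: [3.141, 0.001, 1.454]
contact_force: [-1.6, -1.0, -0.9]
gripper_width: 0.273
```

Run:
```python
from h import *
im=manip.get_image("side")[:,:,::-1]
s=manip.sense();p=s["tool_pos"];print(p,s["orientation"],s["t"],s["contact_force"])
im=cv2.resize(im[250:360,200:310],None,fx=6,fy=6,interpolation=cv2.INTER_CUBIC)
box(im,"side",p[0],p[1],p[2]-.0075,p[2]+.0165,.027,.112,-.116,(200,250),6)
box(im,"side",.4118,-.3732,.004,.010,.038,.124,-.116,(200,250),6,(0,0,255))
cv2.imwrite("pics/w.png",im)
```

```text
[ 0.41174936 -0.37368504  0.02910891] [3.13987695e+00 1.36867078e-03 1.45372590e+00] 18.0333 [-0.36375467 -0.73685615 -2.41959366]
```

View pics/w.png

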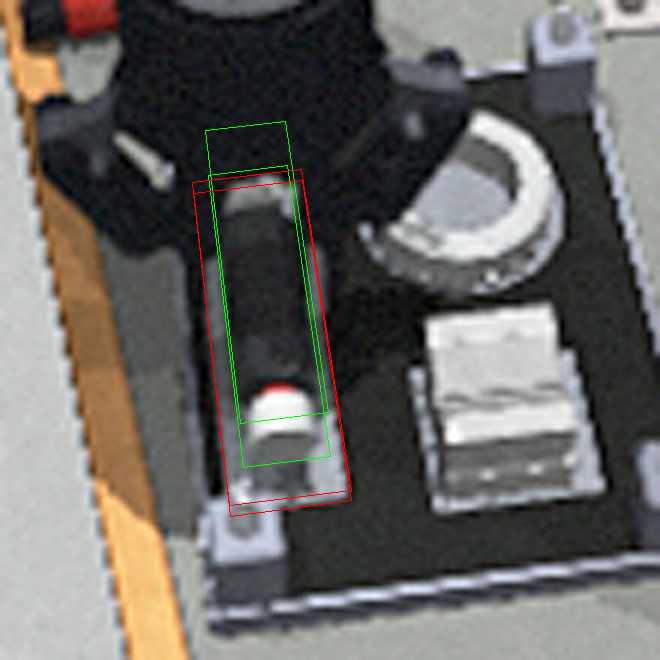

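jog_arm(
  commands=[
    [[0,0,-0.5],[0,0,0],-0.9],
    [[0,0,-0.9],[0,0,0],-0.9],
    [[0,0,-1.2],[0,0,0],-0.9],
    [[0,0,-1.4],[0,0,0],-0.9],
    [[0,0,-1.4],[0,0,0],-0.9],
    [[0,0,-1.4],[0,0,0],-0.9],
  ],
)

```text
t: 18.53
tool_pos: [0.411, -0.3728, 0.0139]
orientation: [-3.141, -0.0, 1.454]
contact_force: [0.0, -0.5, -1.9]
gripper_width: 0.278
```

jog_arm(
  commands=[
    [[0,0,0],[0,0,0],-0.1],
    [[0,0,0],[0,0,0],-0.1],
    [[0,0,0],[0,0,0],-0.1],
    [[0,0,0.5],[0,0,0],-0.1],
    [[0,0,3],[0,0,0],-0.1],
    [[0,0,6],[0,0,0],-0.1],
    [[0,0,10],[0,0,0],-0.1],
    [[0,0,13],[0,0,0],-0.1],
  ],
)

```text
t: 19.2
tool_pos: [0.4113, -0.3737, 0.1472]
orientation: [3.14, 0.002, 1.453]
contact_force: [1.0, -0.4, -0.8]
gripper_width: 0.449
```

jog_arm(
  commands=[
    [[0.6,4.1,0],[0,0,0],0],
    [[1.2,8.2,0],[0,0,0],0],
    [[1.8,12.3,0],[0,0,0],0],
    [[2.4,16.4,0],[0,0,0],0],
    [[3,20.5,0],[0,0,0],0],
    [[3.6,24.6,0],[0,0,0],0],
    [[4.2,28.7,0],[0,0,0],0],
    [[4.8,32.8,0],[0,0,0],0],
  ],
)

```text
t: 19.87
tool_pos: [0.4592, -0.043, 0.145]
orientation: [3.14, -0.001, 1.453]
contact_force: [1.1, -1.1, 0.5]
gripper_width: 0.5
```

Run:
```python
from h import *
im=manip.get_image("top");crop(im,330,170,440,260,6,"pics/x.png");cv2.imwrite("pics/topfull.png",im[:,:,::-1])
im=manip.get_image("side");crop(im,215,245,335,365,6,"pics/x2.png")
s=manip.sense();p=s["tool_pos"];print(p,s["orientation"],s["t"],s["joint_pos"])
```

```text
[ 0.46022877 -0.03548975  0.14431605] [ 3.14137391 -0.00528919  1.46809985] 19.9667 [-0.455292    0.22351692  0.58576603  1.89270705 -0.146517    1.06612265
  0.08744794]
```

View pics/x.png

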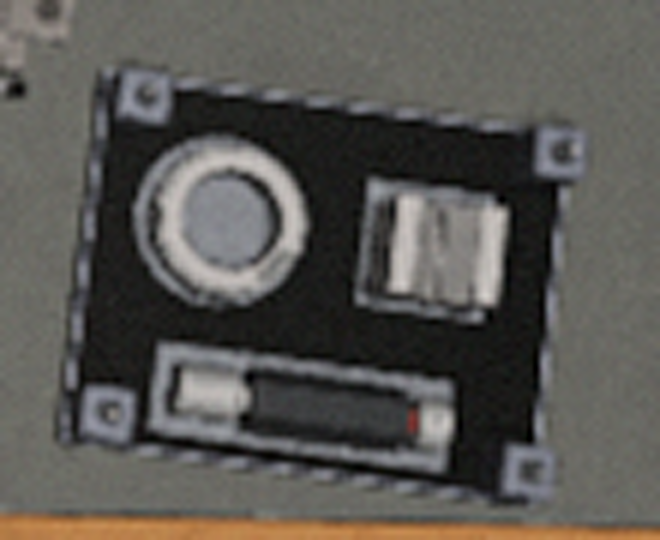

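View pics/x2.png

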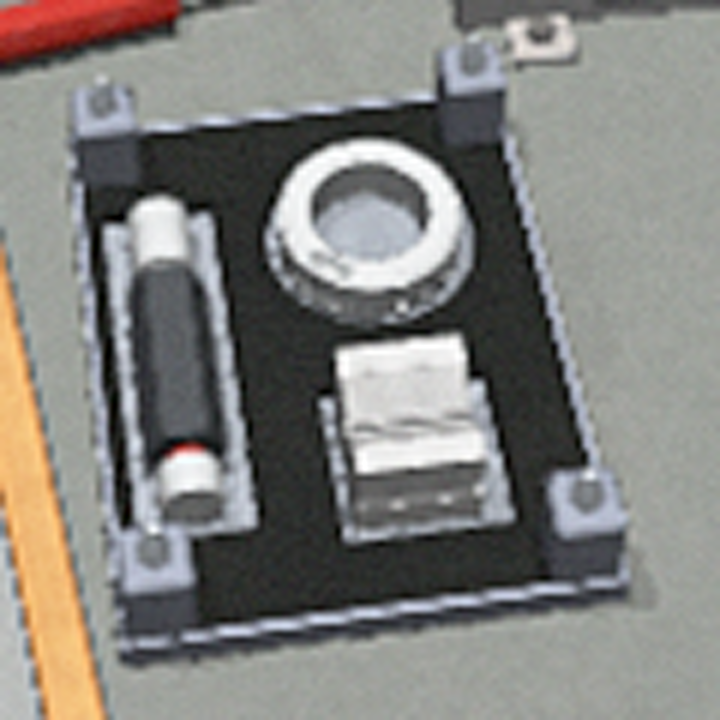

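All three parts are in their pockets. Next I'll check the cover bar pose in both views.

Run:
```python
from h import *
a=cv2.imread("pics/top0.png");b=cv2.imread("pics/side0.png")
A=cv2.resize(a[155:235,80:175],None,fx=6,fy=6,interpolation=cv2.INTER_CUBIC)
B=cv2.resize(b[100:160,190:270],None,fx=8,fy=8,interpolation=cv2.INTER_CUBIC)
x,y,w=.5097,.2592,-.100
for im,n,o,s in((A,"top",(80,155),6),(B,"side",(190,100),8)):
    box(im,n,x,y,.048,.048,.012,.100,w,o,s)
    box(im,n,x,y,.0,.025,.156,.196,w,o,s,(0,0,255))
cv2.imwrite("pics/y1.png",A);cv2.imwrite("pics/y2.png",B)
```

```text
(no output)
```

View pics/y1.png

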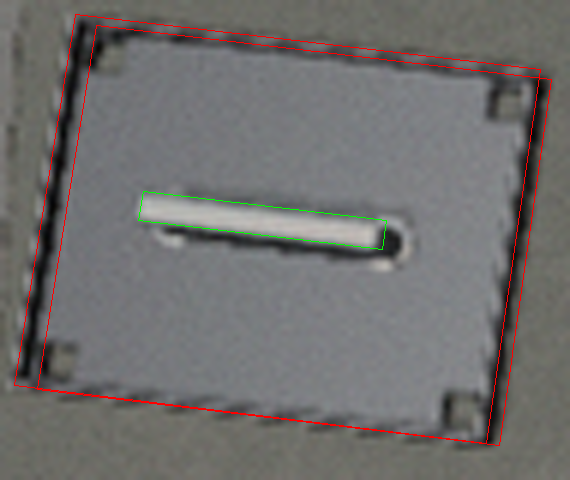

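View pics/y2.png

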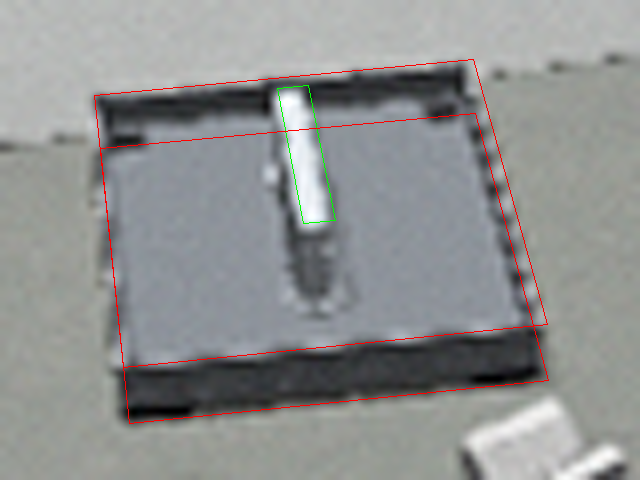

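jog_arm(
  commands=[
    [[0.7,4.1,0],[0,0,0.018],0],
    [[1.4,8.2,0],[0,0,0.018],0],
    [[2.1,12.3,0],[0,0,0.018],0],
    [[2.8,16.4,0],[0,0,0.018],0],
    [[3.5,20.5,0],[0,0,0.018],0],
    [[4.1,24.6,0],[0,0,0.018],0],
    [[4.7,28,0],[0,0,0.018],0],
    [[5,30,0],[0,0,0.018],0],
  ],
)

```text
t: 20.63
tool_pos: [0.5089, 0.2607, 0.1444]
orientation: [3.141, -0.003, 1.477]
contact_force: [0.1, 1.6, 0.7]
gripper_width: 0.501
```

jog_arm(
  commands=[
    [[0,0.2,-1],[0,0,0],0],
    [[0,0.2,-2],[0,0,0],0],
    [[0,0.2,-3],[0,0,0],0],
    [[0,0.2,-4],[0,0,0],0],
    [[0,0.2,-4],[0,0,0],0],
    [[0,0.2,-4],[0,0,0],0],
    [[0,0.2,-4],[0,0,0],0],
  ],
)

```text
t: 21.22
tool_pos: [0.5095, 0.2561, 0.1043]
orientation: [3.141, -0.0, 1.47]
contact_force: [0.3, -0.5, -0.3]
gripper_width: 0.497
```

Run:
```python
from h import *
im=manip.get_image("side");crop(im,180,60,300,170,6,"pics/z.png")
s=manip.sense();p=s["tool_pos"];print(p,s["orientation"],s["t"],s["contact_force"],s["joint_pos"])
```

```text
[0.5096832  0.25654157 0.10464765] [ 3.14062796e+00 -4.95620672e-04  1.47045227e+00] 21.2667 [-0.76754696 -0.00982891  0.67109272] [-0.80302814  0.47287875  0.42426136  1.64827271 -0.21582404  1.06594186
 -0.41559564]
```

View pics/z.png

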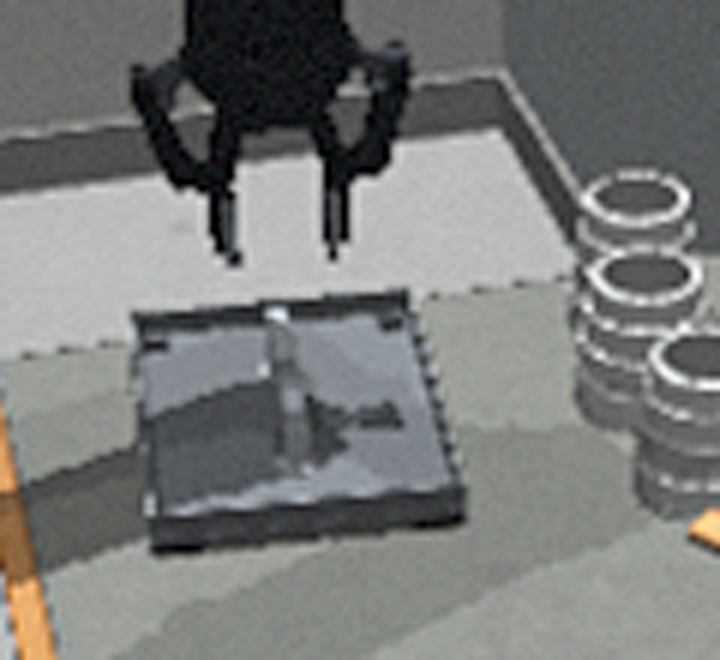

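jog_arm(
  commands=[
    [[0,0.15,-2],[0,0,0],0],
    [[0,0.15,-4],[0,0,0],0],
    [[0,0.15,-6],[0,0,0],0],
    [[0,0.15,-7.2],[0,0,0],0],
    [[0,0.15,-7.9],[0,0,0],0],
    [[0,0.15,-8.2],[0,0,0],0],
    [[0,0.15,-8.2],[0,0,0],0],
    [[0,0.15,-8.2],[0,0,0],0],
  ],
)

```text
t: 21.93
tool_pos: [0.51, 0.259, 0.023]
orientation: [3.14, -0.001, 1.472]
contact_force: [-0.0, -0.8, -0.2]
gripper_width: 0.503
```

jog_arm(
  commands=[
    [[0,0,0],[0,0,0],-1],
    [[0,0,0],[0,0,0],-1],
    [[0,0,0],[0,0,0],-1],
    [[0,0,0],[0,0,0],-1],
    [[0,0,0],[0,0,0],-1],
    [[0,0,0],[0,0,0],-1],
    [[0,0,0],[0,0,0],-1],
    [[0,0,0],[0,0,0],-1],
  ],
  force=100,
)

```text
t: 22.6
tool_pos: [0.5089, 0.2591, 0.0232]
orientation: [-3.141, -0.001, 1.472]
contact_force: [-2.3, 0.0, 6.5]
gripper_width: 0.124
```

jog_arm(
  commands=[
    [[0,0,1],[0,0,0],-1],
    [[0,0,2.5],[0,0,0],-1],
    [[0,0,5],[0,0,0],-1],
    [[-0.2,-0.5,7.5],[0,0,0],-1],
    [[-0.4,-2,9.5],[0,0,0],-1],
    [[-0.6,-4.5,11],[0,0,0],-1],
    [[-0.9,-7.5,11.5],[0,0,0],-1],
    [[-1.1,-10.5,11.5],[0,0,0],-1],
  ],
)

```text
t: 23.27
tool_pos: [0.4987, 0.1532, 0.1388]
orientation: [3.139, -0.001, 1.474]
contact_force: [0.6, -0.2, -5.3]
gripper_width: 0.114
```

jog_arm(
  commands=[
    [[-0.2,-3,0],[0,0,0],-1],
    [[-0.4,-6,0],[0,0,0],-1],
    [[-0.7,-9,0],[0,0,0],-1],
    [[-0.9,-12,0],[0,0,0],-1],
    [[-1.2,-15,0],[0,0,0],-1],
    [[-1.4,-18,0],[0,0,0],-1],
    [[-1.7,-21,0],[0,0,0],-1],
    [[-1.9,-24,0],[0,0,0],-1],
  ],
)

```text
t: 23.93
tool_pos: [0.4778, -0.0877, 0.1368]
orientation: [-3.14, -0.0, 1.471]
contact_force: [0.2, 0.4, -4.4]
gripper_width: 0.117
```

jog_arm(
  commands=[
    [[-0.2,-3,0],[0,0,-0.016],-1],
    [[-0.4,-6,0],[0,0,-0.016],-1],
    [[-0.7,-9,0],[0,0,-0.016],-1],
    [[-0.9,-12,0],[0,0,-0.016],-1],
    [[-1.2,-15,0],[0,0,-0.016],-1],
    [[-1.4,-18,0],[0,0,-0.016],-1],
    [[-1.6,-21,0],[0,0,-0.016],-1],
    [[-1.7,-23.5,0],[0,0,-0.016],-1],
  ],
)

```text
t: 24.6
tool_pos: [0.4605, -0.3238, 0.1368]
orientation: [-3.14, 0.001, 1.454]
contact_force: [0.9, -0.2, -3.7]
gripper_width: 0.117
```

jog_arm(
  commands=[
    [[0,-2,0],[0,0,0],-1],
    [[0,-4,0],[0,0,0],-1],
    [[0,-5.3,0],[0,0,0],-1],
    [[0,-5.8,0],[0,0,0],-1],
    [[0,-5.8,0],[0,0,0],-1],
    [[0,-5.8,0],[0,0,0],-1],
    [[0,-5.8,0],[0,0,0],-1],
    [[0,-5.8,0],[0,0,0],-1],
  ],
)

```text
t: 25.27
tool_pos: [0.4628, -0.3774, 0.1369]
orientation: [-3.142, -0.002, 1.458]
contact_force: [0.1, -0.8, -4.1]
gripper_width: 0.117
```

Run:
```python
from h import *
im=manip.get_image("side");crop(im,190,170,350,360,4,"pics/aa.png")
im=manip.get_image("top");crop(im,320,160,450,270,5,"pics/ab.png")
s=manip.sense();p=s["tool_pos"];print(p,s["orientation"],s["t"],s["contact_force"],s["torque"],s["gripper_width"],s["joint_pos"])
```

```text
[ 0.46263196 -0.37808617  0.13710478] [ 3.14139558e+00 -8.54776032e-04  1.45750344e+00] 25.3667 [-0.46277921 -0.69752628 -3.8594019 ] [-0.00687    -0.05143493 -0.04166092] 0.1185074197742778 [ 0.22269878  0.53100947  0.64261778  1.53450255 -0.33413663  1.18813984
  0.81166104]
```

View pics/aa.png

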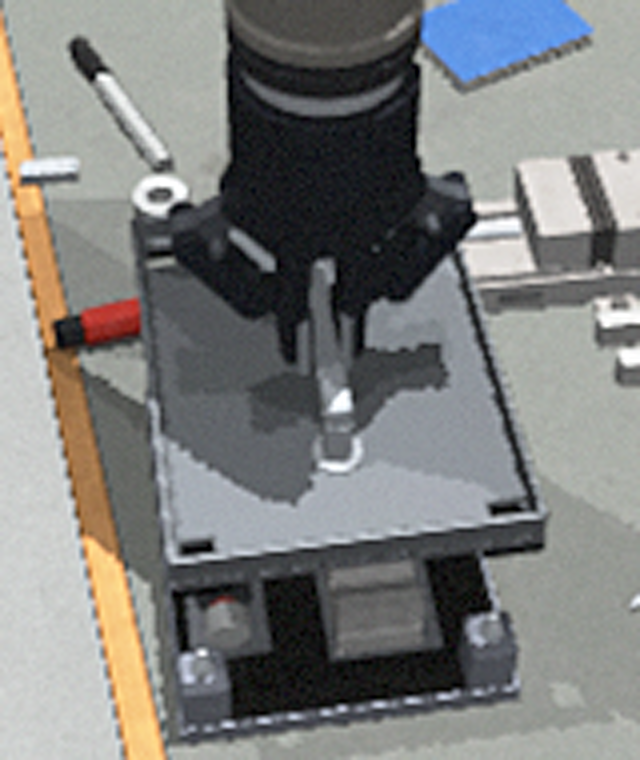

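View pics/ab.png

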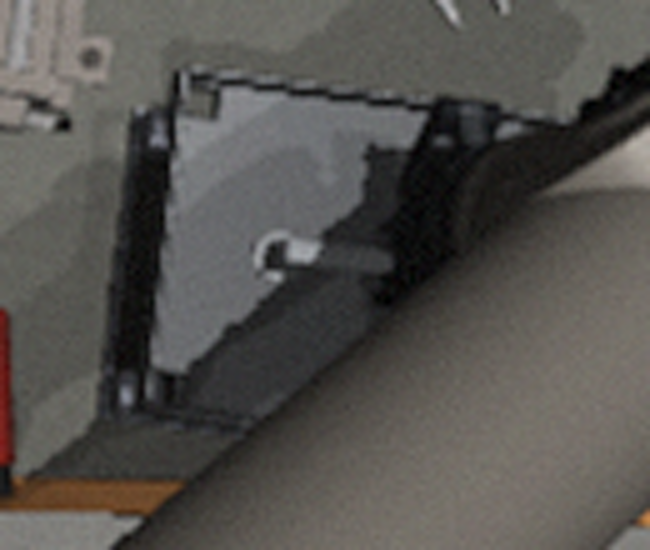

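```bash
cat > ov.py <<'E'
from h import *
import sys
def ov(p,yaw,tag,na,nb,dz=.0231,oa=(190,170),ob=(320,160)):
    A=cv2.imread(na);B=cv2.imread(nb);z=p[2]-dz
    for im,n,o,s in((A,"side",oa,4),(B,"top",ob,5)):
        box(im,n,p[0],p[1],z+.048,z+.048,.012,.1,yaw,o,s)
        box(im,n,p[0],p[1],z,z+.025,.156,.196,yaw,o,s,(0,0,255))
        c,sn=np.cos(-.116),np.sin(-.116)
        for a,b in((65,85),(65,-85),(-65,85),(-65,-85)):
            a,b=a/1e3,b/1e3
            box(im,n,.4615+c*a-sn*b,-.379+sn*a+c*b,.04,.04,.022,.022,-.116,o,s,(255,255,0))
    cv2.imwrite(tag+"a.png",A);cv2.imwrite(tag+"b.png",B)
E
python3 - <<'E'
from ov import *
ov((.4626,-.3781,.1371),-.1145,"pics/ov1","pics/aa.png","pics/ab.png")
E
```

```text
(no output)
```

View pics/ov1a.png

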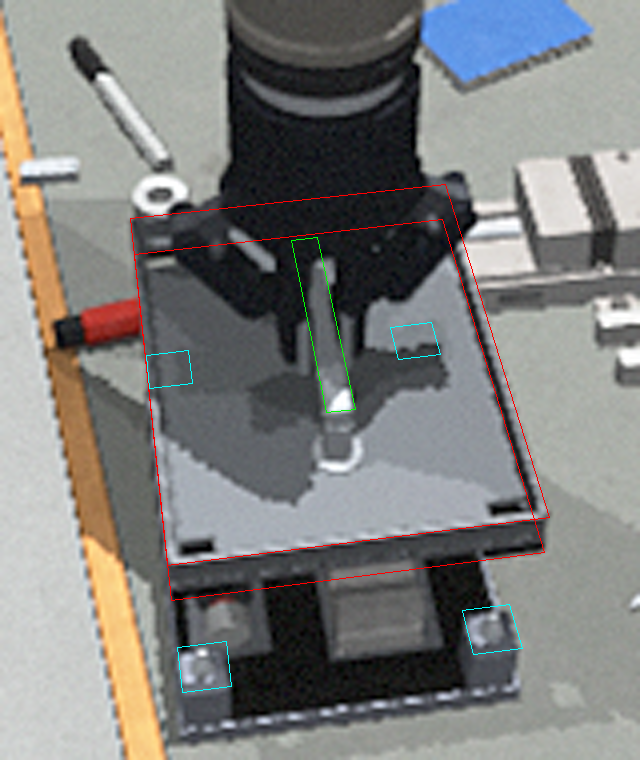

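View pics/ov1b.png

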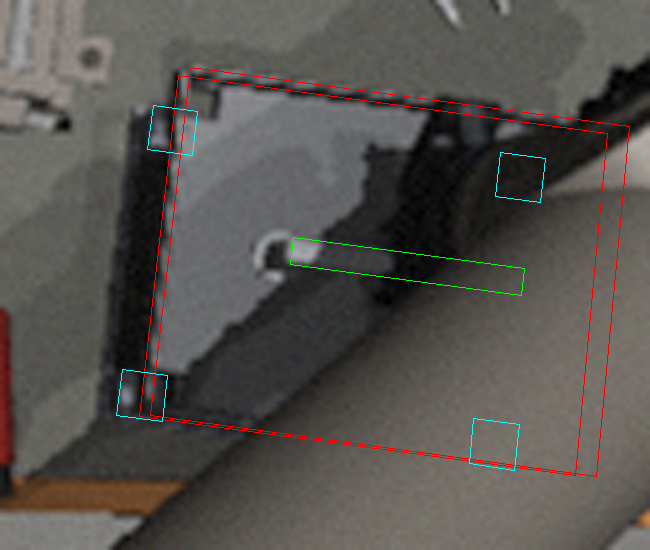

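jog_arm(
  commands=[
    [[-0.05,-0.1,-1],[0,0,0],-1],
    [[-0.05,-0.1,-2.2],[0,0,0],-1],
    [[-0.05,-0.1,-3.4],[0,0,0],-1],
    [[-0.05,-0.1,-4.4],[0,0,0],-1],
    [[-0.05,-0.1,-5],[0,0,0],-1],
    [[-0.05,-0.1,-5],[0,0,0],-1],
    [[-0.05,-0.1,-5],[0,0,0],-1],
    [[-0.05,-0.1,-5],[0,0,0],-1],
  ],
)

```text
t: 26.03
tool_pos: [0.4619, -0.3809, 0.0875]
orientation: [3.141, 0.001, 1.456]
contact_force: [-0.8, -0.1, -5.0]
gripper_width: 0.118
```

Run:
```python
from ov import *
im=manip.get_image("side");crop(im,210,200,330,360,6,"pics/ac.png");crop(im,190,170,350,360,4,"pics/ad.png")
im=manip.get_image("top");crop(im,320,160,450,270,5,"pics/ae.png")
s=manip.sense();p=s["tool_pos"];print(p,s["orientation"],s["t"],s["contact_force"])
ov(p,s["orientation"][2]-1.572,"pics/ov2","pics/ad.png","pics/ae.png")
i=cv2.imread("pics/ac.png");cv2.imwrite("pics/ac.png",i[360:])
```

```text
[ 0.46208313 -0.38097988  0.08790581] [3.14007516e+00 1.04611794e-03 1.45567677e+00] 26.1333 [-0.60789932  0.30969463 -4.68540423]
```

View pics/ac.png

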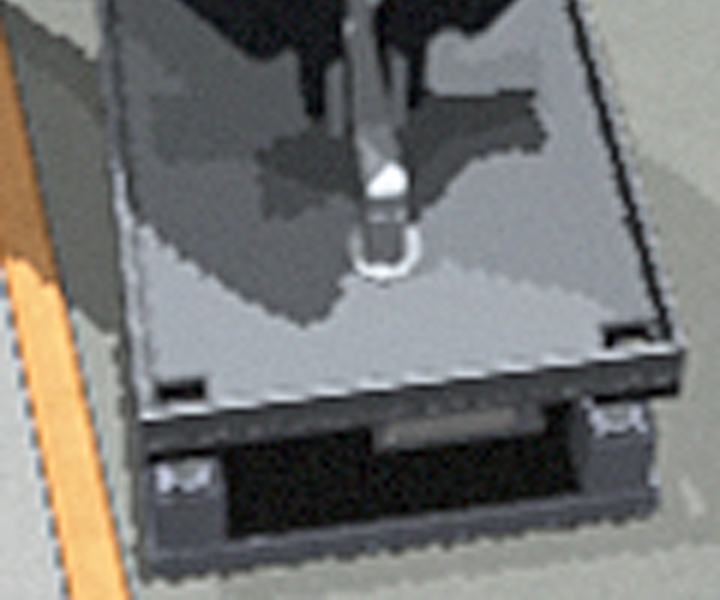

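View pics/ov2b.png

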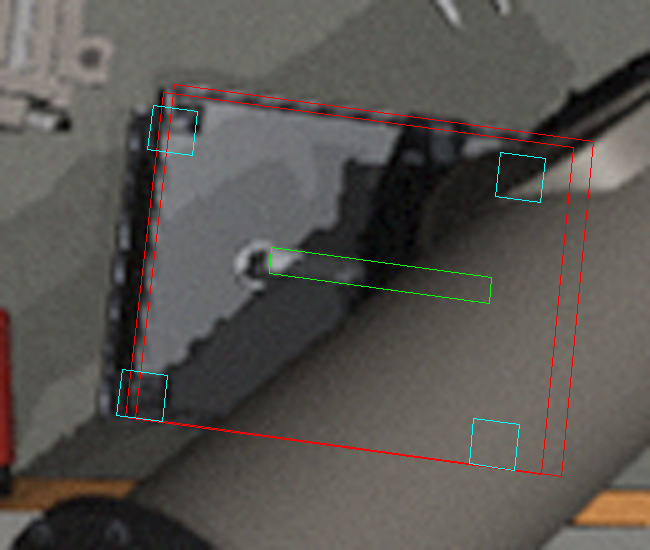

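View pics/ov2a.png

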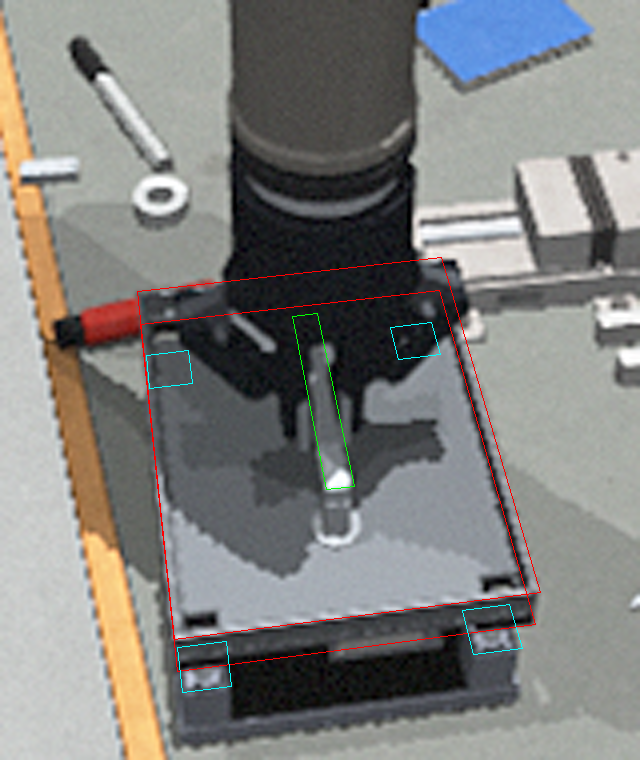

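jog_arm(
  commands=[
    [[0,0.15,0],[0,0,0],-1],
    [[0,0.15,0],[0,0,0],-1],
    [[0,0.15,-0.4],[0,0,0],-1],
    [[0,0.15,-0.8],[0,0,0],-1],
    [[0,0.15,-1.1],[0,0,0],-1],
    [[0,0.15,-1.4],[0,0,0],-1],
    [[0,0.15,-1.4],[0,0,0],-1],
  ],
)

```text
t: 26.72
tool_pos: [0.461, -0.3783, 0.072]
orientation: [-3.14, -0.001, 1.456]
contact_force: [0.2, -0.1, -4.6]
gripper_width: 0.119
```

Run:
```python
from h import *
im=manip.get_image("side");crop(im,210,260,330,360,6,"pics/af.png")
s=manip.sense();p=s["tool_pos"];print(p,s["orientation"],s["t"],s["contact_force"],s["torque"])
```

```text
[ 0.46116721 -0.378491    0.07233821] [-3.14030696e+00 -7.07447145e-04  1.45565336e+00] 26.7667 [ 0.02111277  0.73184163 -5.19819764] [-0.07983977 -0.04138935 -0.04959735]
```

View pics/af.png

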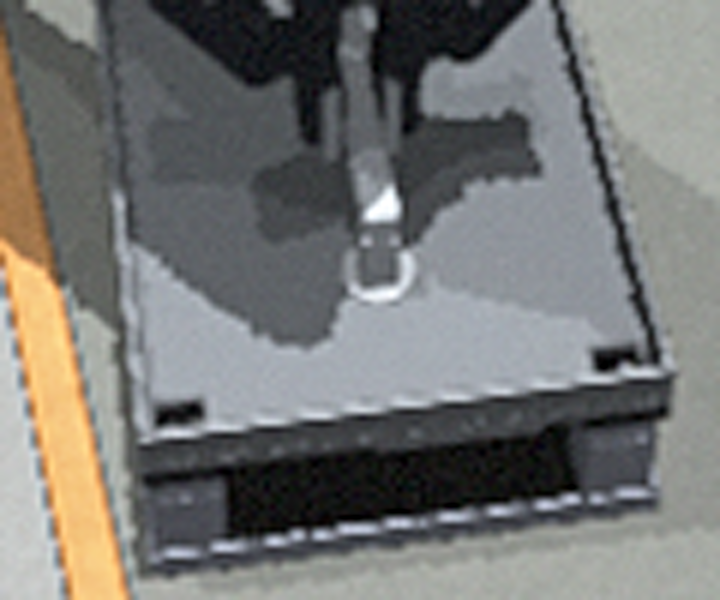

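jog_arm(
  commands=[
    [[0,0,-0.2],[0,0,0],-1],
    [[0,0,-0.4],[0,0,0],-1],
    [[0,0,-0.6],[0,0,0],-1],
    [[0,0,-0.75],[0,0,0],-1],
    [[0,0,-0.85],[0,0,0],-1],
    [[0,0,-0.85],[0,0,0],-1],
  ],
)

```text
t: 27.27
tool_pos: [0.4614, -0.3786, 0.0642]
orientation: [-3.141, -0.0, 1.456]
contact_force: [-0.8, -0.5, -3.9]
gripper_width: 0.117
```

jog_arm(
  commands=[
    [[0,0,-0.1],[0,0,0],-1],
    [[0,0,-0.15],[0,0,0],-1],
    [[0,0,-0.15],[0,0,0],-1],
    [[0,0,-0.15],[0,0,0],-1],
  ],
)

```text
t: 27.6
tool_pos: [0.4617, -0.379, 0.0633]
orientation: [3.141, 0.0, 1.456]
contact_force: [0.0, -0.0, -2.6]
gripper_width: 0.119
```

jog_arm(
  commands=[
    [[0,0,0],[0,0,0],-0.3],
    [[0,0,0],[0,0,0],-0.2],
    [[0,0,0],[0,0,0],0],
    [[0,0,0],[0,0,0],0],
    [[0,0,1],[0,0,0],0],
    [[0,0,3],[0,0,0],0],
    [[0,0,6],[0,0,0],0],
    [[0,0,10],[0,0,0],0],
  ],
)

```text
t: 28.27
tool_pos: [0.4602, -0.3774, 0.1624]
orientation: [-3.137, -0.003, 1.455]
contact_force: [1.2, -0.4, 0.9]
gripper_width: 0.498
```

jog_arm(
  commands=[
    [[0.5,4,1],[0,0,0],0],
    [[1,8,2],[0,0,0],0],
    [[1.5,12,2],[0,0,0],0],
    [[2,16,2],[0,0,0],0],
    [[2,20,2],[0,0,0],0],
    [[2,24,2],[0,0,0],0],
    [[2,28,2],[0,0,0],0],
    [[2,32,2],[0,0,0],0],
  ],
)

```text
t: 28.93
tool_pos: [0.4816, -0.0573, 0.1843]
orientation: [3.14, -0.0, 1.455]
contact_force: [0.5, -0.1, -0.3]
gripper_width: 0.498
```

jog_arm(
  commands=[
    [[0,4,0],[0,0,0],0],
    [[0,8,0],[0,0,0],0],
    [[0,11,0],[0,0,0],0],
    [[0,13,0],[0,0,0],0],
    [[0,13,0],[0,0,0],0],
    [[0,13,0],[0,0,0],0],
    [[0,13,0],[0,0,0],0],
  ],
)

```text
t: 29.52
tool_pos: [0.4819, 0.0694, 0.1837]
orientation: [3.14, 0.001, 1.454]
contact_force: [0.6, -0.0, -0.2]
gripper_width: 0.501
```

Run:
```python
from ov import *
im=manip.get_image("side");crop(im,190,170,350,360,4,"pics/ag.png")
im=manip.get_image("top");crop(im,320,160,450,270,5,"pics/ah.png");cv2.imwrite("pics/topend.png",im[:,:,::-1])
ov((.4615,-.379,.04),-.116,"pics/ov3","pics/ag.png","pics/ah.png",dz=0)
s=manip.sense();print(s["tool_pos"],s["t"],s["contact_force"])
```

```text
[0.48188493 0.06882931 0.18352005] 29.6167 [0.88177012 0.07518086 0.43907875]
```

View pics/ag.png

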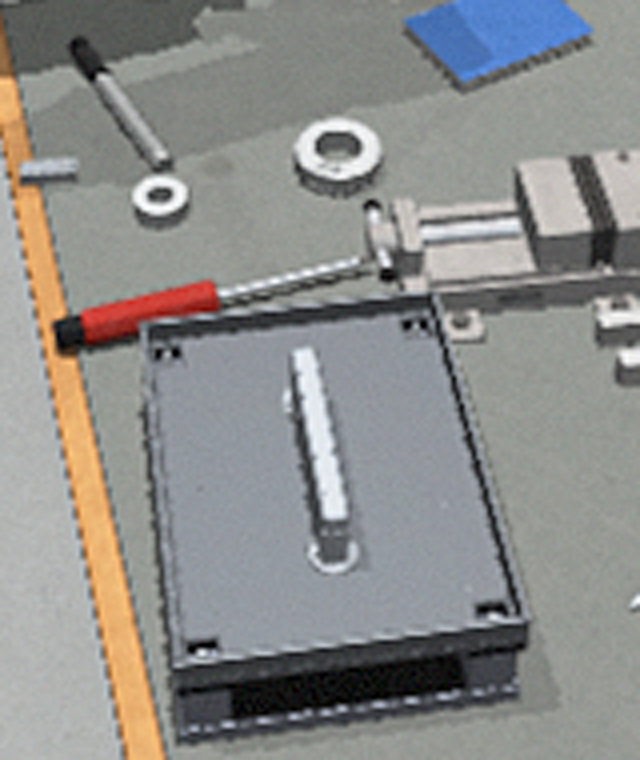

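View pics/ov3a.png

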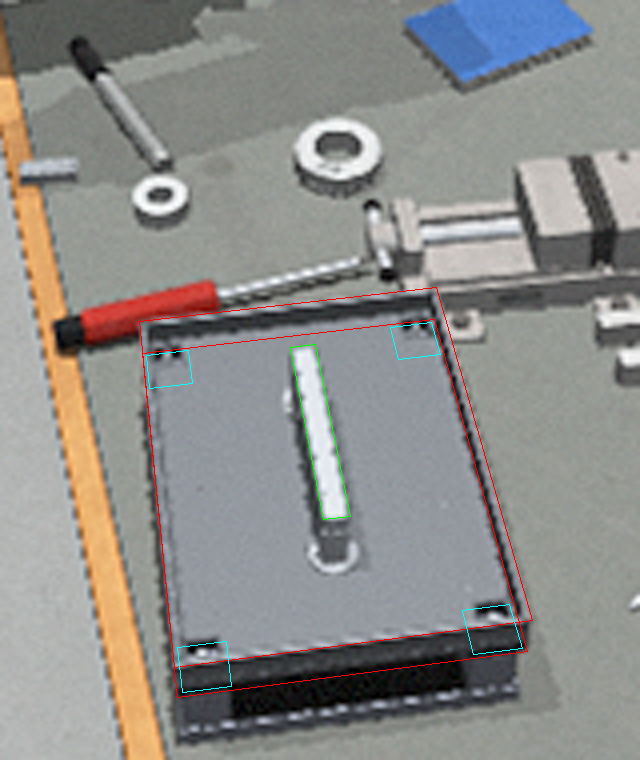

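View pics/ov3b.png

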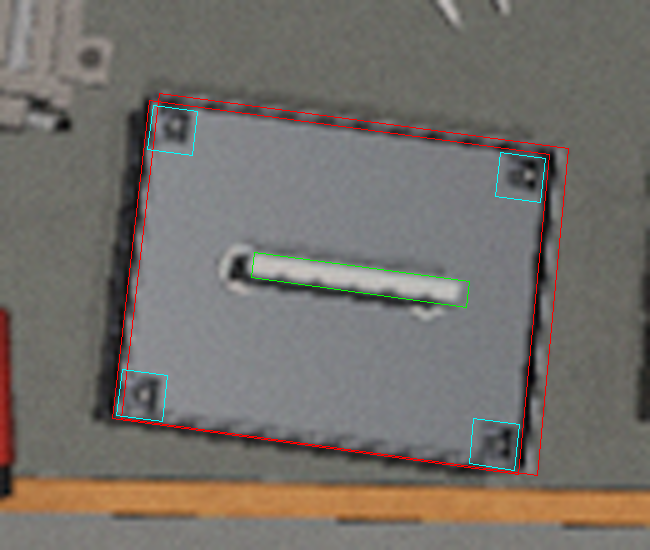

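View pics/topend.png

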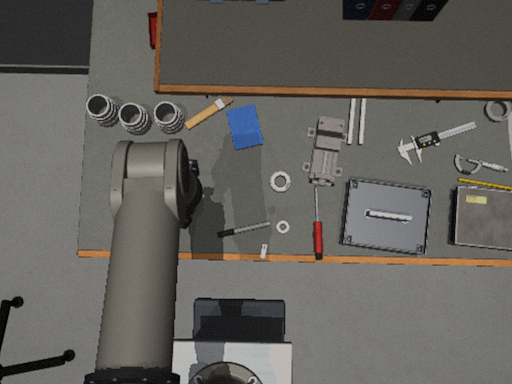

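All four pins show in their sockets and the tray outline matches the seated model in both views. The leftovers haven't moved and the arm is clear.

```bash
python3 -c "
from rig import manip
print(manip.sign_off(), manip.sense()['t'])"
```

```text
the job is handed in; nothing more can be done
the job is handed in; nothing more can be done
```

The kit is packed, the cover tray is stacked on it, and I handed the job in at about 30 s of the 96 s allowed. The sign-off gives no verdict, so these results rest on my own checks.

- **Parts:** I laid the larger ring in the round pocket, the V-block upright in the square pocket and the plug gauge in the long slot. Pictures from both cameras, taken after each release and before the cover went on, showed all three lying in their pockets.
- **Cover tray:** I lowered it onto the pins by its bar, and it met no side force on the way down. After release, both views showed all four pins in the sockets. The outline matched a level, seated tray at z = 40 mm to within about 2 mm.
- **Left alone:** the small ring, spacer and marker appear at the same pixels as at the start.
- **Disagreement:** the two cameras differed by about 3 mm on the kit tray's y position, slightly more than the stated 2 mm calibration. I used their average, and everything went in within the available clearance.
- **V-block contact:** it touched something with about 6 N as it went down, at the height where the pocket floor was expected. It sat level afterwards.

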